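Put the bench tools back on their shadow tiles

TASK

Tidy the bench: put the yellow screwdriver, the felt marker, the tape measure and the small paint tester tin each on the dark tile that shows its own pale outline, squarely covering that outline. The screwdriver's handle goes on the wide end of its outline and its blade along the narrow part; the tape measure and the tin stand upright, the marker and the tape measure may point either way. Leave the jar of screws and the roll of black tape where they are.

Things in the scene. Friction and masses are not known exactly. Their poses are not given: they have to be found in the camera images.
- screwdriver_center (a point): Yellow screwdriver lying flat, 197 mm long, handle 28 mm wide, 29 mm high and 100 mm long, shaft 6.5 mm thick. This point is the middle of the HANDLE, half-way up (14.5 mm above what it lies on), 48 mm from the tool's middle. +y along the tool to the handle's end, -y to the blade's tip (146 mm from here); x across, z up. Grasp the handle across x.
- marker_center (a point): White felt marker with a blue cap lying flat, 16 mm wide and high, 135 mm long along its y axis, z up. This point is its centre, 8 mm above what it lies on. It does not roll.
- tape_measure_center (a point): Yellow and black tape measure standing upright, 37 mm wide along x, about 83 mm long along y, 68 mm high, z up. This point is at its centre, 34 mm above what it stands on. Grasp it across x.
- tin_center (a point): Small round paint tester tin with a dark blue-violet band and lid, 66 mm across, 85 mm high, standing upright, z up. This point is its centre, 42.5 mm above what it stands on. Turn does not matter.
- pad_driver: Screwdriver tile. Fixed dark rubber tile 70 x 215 mm (x, y), 4 mm thick, in a row of four in any order; on it a flush white screwdriver outline. Origin: centre of the underside, z up; +y along the outline to its wide end (33 mm wide, y = -3 to +101 mm, for the handle, whose middle belongs at x = 0, y = +48 mm); -y along the narrow part (10 mm wide, to y = -101 mm, for the blade).
- pad_marker: Marker tile. Fixed dark rubber tile 70 x 165 mm (x, y), 4 mm thick, in a row of four in any order; on it a flush slim white bar, 20 x 139 mm. Origin: centre of the underside, z up; this is the bar's centre, y along the bar.
- pad_measure: Tape measure tile. Fixed dark rubber tile 75 x 120 mm (x, y), 4 mm thick, in a row of four in any order; on it a flush white rectangle, 41 x 87 mm. Origin: centre of the underside, z up; this is the rectangle's centre, y along its long side.
- pad_tin: Tin tile. Fixed dark rubber tile 85 x 120 mm (x, y), 4 mm thick, in a row of four in any order; on it a flush white disc, 70 mm across. Origin: centre of the underside, z up; this is the disc's centre, y along the tile's long side.
- screw_jar: Bystander, to be left alone: clear jar of screws with a red lid, 62 mm across, 93 mm high, loose, at the right of the work. Origin at the centre of its underside.
- tape_roll: Bystander, to be left alone: roll of black tape lying flat, 65 mm across, 18 mm high, loose, at the left of the work. Origin at the centre of its underside.
Not all that is in view belongs to the job. What is shaped like the part that bears tape_measure_center but green or pink is not meant.

How it is judged:
At the end, for the whole second after the job is handed in: Each thing is at rest, flat (0.1 rad), on its own tile: marker, tape measure and tin within 12 mm of the outline's centre; screwdriver handle at the wide end, within 12 mm across and 15 mm along; all but the tin within 0.2 rad of the outline's direction (x of screwdriver_center in the frame of pad_driver between -0.012 and 0.012 m and y of screwdriver_center in the frame of pad_driver between 0.033 and 0.063 m and y of pad_driver in the frame of screwdriver_center below 0 m and angle between the y axis of screwdriver_center and the y axis of pad_driver, either way round below 0.2 rad and z of screwdriver_center in the frame of pad_driver between 0.0155 and 0.0245 m and angle between each of screwdriver_center, marker_center, tape_measure_center, tin_center's own z axis and vertical below 0.1 rad and linear speed of each of screwdriver, marker, tape_measure, tin below 0.02 m/s and horizontal distance between marker_center and pad_marker below 0.012 m and angle between the y axis of marker_center and the y axis of pad_marker, either way round below 0.2 rad and z of marker_center in the frame of pad_marker between 0.009 and 0.018 m and horizontal distance between tape_measure_center and pad_measure below 0.012 m and angle between the y axis of tape_measure_center and the y axis of pad_measure, either way round below 0.2 rad and z of tape_measure_center in the frame of pad_measure between 0.035 and 0.044 m and horizontal distance between tin_center and pad_tin below 0.012 m and z of tin_center in the frame of pad_tin between 0.0435 and 0.0525 m); the robot touches nothing.
It fails at once if the jar of screws is pushed more than 20 mm or tipped over (distance of screw_jar from where it was at the start of the episode above 0.02 m or angle between screw_jar's own z axis and vertical above 0.5 rad).
It fails at once if the roll of black tape is pushed more than 20 mm (distance of tape_roll from where it was at the start of the episode above 0.02 m).
It also fails if it takes over 104 s, if anything falls off the work surface, if the arm or the gripper's body presses on something with over 40 N, if the wrist force passes 120 N, or if a joint passes its speed limit or range.

ROBOT

A 6-joint arm with a two-finger parallel gripper is mounted at the origin on a cart in front of the work surface, level with it; the furniture and walls round the work are solid. World frame = base frame: x ahead of the robot, y to its left, z up, the work surface at z = 0. Lengths are in m, angles in rad, forces in N, time in s.
With the tool pointing down it reaches from about 0.275 to 0.85 m from the base axis. Payload 5.2 kg.
Tool frame: the origin (TCP) lies on the centre line of the jaws, within the pads' length; the fingertips stand 8 mm ahead of it and the grasp point (between the pads) lies 11 mm behind it (tcp_to_tips is the z of the fingertips in the tool frame, in m); z points along the fingers, x is the direction in which the jaws open and shut, and the axes are right-handed (so a half turn about z gives the same grasp; the last joint's range is limited). The gripper opens to 85 mm and grips with 20 to 120 N. Pads are 22 mm wide; open, the fingers measure 114 mm over their backs; the gripper's body (76 mm by 85 mm) begins 54 mm behind the grasp point. The pads swing forward as they close: fully open they stand 13 mm farther back than shut.
Start: joints at [1.142, 0.259, 1.535, -0, 1.348, -0.203], TCP at [0.123, 0.536, 0.206] pointing down, gripper open.
Joint ranges: [-3.14, 3.14], [-0.91, 2.08], [0.19, 2.58], [-1.22, 4.36], [0.22, 2.71], [-3.12, 3.12]. Speed limits (rad/s): [2.57, 2.57, 3.14, 3.14, 3.14, 3.14].

INTERFACE

Orientations are given as a unit quaternion [x, y, z, w].
In Python, from plant import * gives the robot as it stands.
- The arm moves only by the shell command python3 -m jog 'ROWS' [FORCE]. ROWS is JSON, a list of rows, each an object with "linear": the shift along the tool's x, y, z in mm, a list of three; "turn": the turn about the tool's z in degrees; "jaw": the closure in counts, from 0 (fully open) to 255 (shut). In form: [{"linear": [x, y, z], "turn": turn, "jaw": jaw}, ...]. A call has 1 to 12 rows; each row shifts and turns the commanded pose from where the row before left it, along the tool's axes as they then stand; what a row does not reach is not made up. A row lasts 1/12 s, in which the tool goes at most 41.7 mm and 7.16 degrees, less where a joint would pass 70% of its speed; a pose out of reach is approached as far as the arm can. A call is refused whole if a number of a shift passes 41.7 or a number of a turn 7.16, either way. A call with a gripper value outside its range is refused whole. The fingers move at their own pace and stop on an object; FORCE is the grip in N (left out, the last holds). Time passes only in rows, so rows that do not move let the fingers close. It gives the time, the measured TCP pose, the force and the opening at its end, in the units of the state.
- read_state(): the state, without advancing time (a new reading comes with each control period).
- camera(name): name is "side" or "top" or "wrist"; returns (picture, depth): 384x512x3 uint8, blue, green, red; 384x512 float32, m along the optical axis (not along the pixel's ray), 0 where there is no reading.
- camera_info(name): a dict with "camera_matrix" (3x3 intrinsics, pixels), "eye" and "rotation" of the camera in the world. Camera axes: x right, y down, z forward; pixel columns grow to the right and rows downward; lengths in m; the calibration is good to about 2 mm. A picture is of the moment at which its call begins: read the wrist's pose just before it. camera_info takes no time and is no camera call; for the wrist camera it gives the pose at the moment of the call.
- job_done(): hands the job in, once; it reports no verdict.
The state is a dict: "t": time; "q": joint angles; "qd": joint speeds; "joint_torque": joint torques, N m; "eef_pos": TCP position; "orientation": TCP orientation; "contact_force": force on the tool from outside, world axes, zero at the start; "torque": the same for the moment, N m; "width": finger opening in m.
Only numpy, scipy, OpenCV 4.12 (cv2) and the standard library are available. Lean on these libraries where they do the work, as an engineer would, in place of code of your own. Each camera call takes 0.05 s, during which the arm holds its last target.

## Working session

There is one attempt and no reset: what is moved stays moved. The work goes in short steps, Python scripts to look and compute and a shell command to move; the robot and the scene stay as the last step left them, time stands still between calls to the robot, and variables do not carry over. Pictures are saved under pics/ and viewed, and the job is handed in when it is done.

```bash
ls; mkdir -p pics; python3 - <<'E'
from plant import *
import cv2,numpy as np
print(read_state())
for n in("top","side","wrist"):
    i=camera_info(n);p,d=camera(n);cv2.imwrite(f"pics/{n}0.png",p);np.save(f"pics/{n}0.npy",d);print(n,i)
E
```

```text
pics
{'t': 0.0, 'q': array([ 1.14220130e+00,  2.59363589e-01,  1.53609075e+00, -7.59009087e-06,
        1.34799358e+00, -2.02798252e-01]), 'qd': array([ 5.36287711e-04, -1.42057005e-04,  1.46753650e-03, -7.45908155e-05,
       -2.04644386e-03,  1.40015919e-03]), 'joint_torque': array([-3.50510072e-04, -4.46031725e+01, -2.90569603e+01, -3.70360995e-04,
        1.16437845e-02, -1.79922279e-05]), 'eef_pos': array([0.12287083, 0.5355101 , 0.20536058]), 'orientation': array([ 7.82266032e-01,  6.22943814e-01, -8.25501519e-04,  4.23166575e-04]), 'contact_force': array([-0.04866315, -0.43145095, -1.21692262]), 'torque': array([-0.01309592,  0.03850199, -0.04731914]), 'width': 0.08517765529983523}
top {'camera_matrix': array([[498.31422722,   0.        , 255.70581384],
       [  0.        , 498.31422722, 192.33899877],
       [  0.        ,   0.        ,   1.        ]]), 'eye': array([-0.47364622, -0.44821259,  1.41219776]), 'rotation': array([ 0.79876325, -0.50483356,  0.17630203, -0.2757498 ])}
side {'camera_matrix': array([[457.36961515,   0.        , 247.51268515],
       [  0.        , 457.36961515, 201.16821255],
       [  0.        ,   0.        ,   1.        ]]), 'eye': array([0.51096768, 1.19986112, 1.02162304]), 'rotation': array([ 0.01633683,  0.90335536, -0.42856804,  0.00341229])}
wrist {'camera_matrix': array([[274.41446874,   0.        , 251.97807016],
       [  0.        , 274.41446874, 187.99385779],
       [  0.        ,   0.        ,   1.        ]]), 'eye': array([0.05713857, 0.55170523, 0.37278334]), 'rotation': array([0.77503359, 0.61738616, 0.08367059, 0.10562437])}
```

View pics/top0.png

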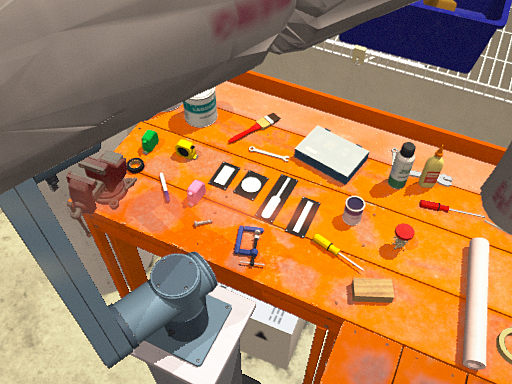

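View pics/side0.png

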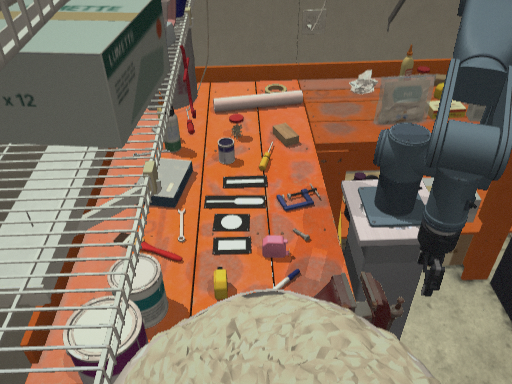

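View pics/wrist0.png

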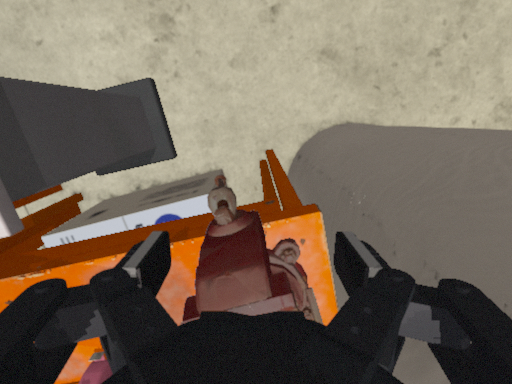

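```bash
cat > h.py <<'E'
import numpy as np,cv2
from scipy.spatial.transform import Rotation as R
def cloud(i,d):
    K=i['camera_matrix'];v,u=np.mgrid[:d.shape[0],:d.shape[1]]
    P=np.stack([(u-K[0,2])/K[0,0]*d,(v-K[1,2])/K[1,1]*d,d],-1)
    return P@R.from_quat(i['rotation']).as_matrix().T+i['eye']
def proj(i,X):
    K=i['camera_matrix'];P=(np.asarray(X)-i['eye'])@R.from_quat(i['rotation']).as_matrix()
    return (P@K.T)[...,:2]/P[...,2:]
def ortho(i,p,z,x0,x1,y0,y1,s=0.001):
    # rows: x decreasing downwards, cols: y decreasing rightwards
    xs=np.arange(x1,x0,-s);ys=np.arange(y1,y0,-s)
    X=np.stack(np.broadcast_arrays(xs[:,None],ys[None],z),-1)
    m=proj(i,X).astype(np.float32)
    return cv2.remap(p,m[...,0],m[...,1],cv2.INTER_LINEAR)
E
python3 - <<'E'
from plant import *
from h import *
for n in("top","side"):
    i=camera_info(n);p=cv2.imread(f"pics/{n}0.png");C=cloud(i,np.load(f"pics/{n}0.npy"));np.save(f"pics/{n}C.npy",C)
    pts={"top":dict(driver=(325,243),tip=(361,269),marker=(164,185),tape=(184,150),tin=(354,203),jar=(404,231),roll=(136,161),pM=(223,175),pT=(250,185),pD=(278,198),pK=(303,216),pink=(196,190),bolt=(203,223),clamp=(247,240),vise=(108,185),table=(200,200),block=(372,290),box=(330,150),wrench=(265,152),green=(148,140)),"side":dict(driver=(265,163),marker=(287,278),tape=(220,280),tin=(226,145),pM=(232,245),jar=(236,117),vise=(370,300),shelf=(150,187),pink=(274,244),dome=(260,330),lamp=(300,300))}[n]
    for k,(u,v) in pts.items(): print(n,k,(u,v),C[v,u].round(3),p[v,u])
    o=ortho(i,p,0.004,0.2,0.8,-0.45,0.55,1/800); cv2.imwrite(f"pics/{n}o.png",o)
E
```

```text
top driver (325, 243) [ 0.42  -0.281  0.028] [  0 233 255]
top tip (361, 269) [ 0.387 -0.417  0.014] [188 201 223]
top marker (164, 185) [0.415 0.336 0.007] [255 255 255]
top tape (184, 150) [0.566 0.336 0.047] [23 12 15]
top tin (354, 203) [ 0.572 -0.32   0.086] [94 61 70]
top jar (404, 231) [ 0.531 -0.5    0.089] [ 49  56 249]
top roll (136, 161) [0.466 0.49  0.012] [ 56  92 116]
top pM (223, 175) [ 0.557  0.169 -0.003] [253 254 254]
top pT (250, 185) [ 0.557  0.058 -0.003] [253 254 254]
top pD (278, 198) [ 0.541 -0.061  0.004] [255 255 255]
top pK (303, 216) [ 0.506 -0.171  0.005] [251 253 254]
top pink (196, 190) [0.409 0.193 0.063] [205 174 255]
top bolt (203, 223) [0.33  0.127 0.007] [ 96 105 142]
top clamp (247, 240) [ 0.336 -0.037  0.001] [ 93 156 252]
top vise (108, 185) [0.284 0.467 0.083] [35 41 90]
top table (200, 200) [ 0.419  0.19  -0.004] [ 70 134 255]
top block (372, 290) [ 0.321 -0.471  0.03 ] [123 195 243]
top box (330, 150) [ 0.803 -0.156  0.044] [228 240 238]
top wrench (265, 152) [0.726 0.075 0.002] [255 255 255]
top green (148, 140) [0.549 0.483 0.051] [ 51 145  23]
side driver (265, 163) [ 0.426 -0.248  0.025] [ 49 132 175]
side marker (287, 278) [0.394 0.322 0.014] [179 197 207]
side tape (220, 280) [0.583 0.364 0.064] [ 62 192 216]
side tin (226, 145) [ 0.573 -0.294  0.082] [ 96  97 104]
side pM (232, 245) [0.553 0.173 0.007] [214 223 216]
side jar (236, 117) [ 0.533 -0.499  0.089] [ 55  58 177]
side vise (370, 300) [0.227 0.533 0.17 ] [47 51 67]
side shelf (150, 187) [0.659 0.618 0.582] [ 75  97 104]
side pink (274, 244) [0.425 0.226 0.058] [ 75  67 114]
side dome (260, 330) [0.491 0.75  0.379] [161 194 193]
side lamp (300, 300) [0.417 0.681 0.366] [150 180 183]
```

View pics/topo.png

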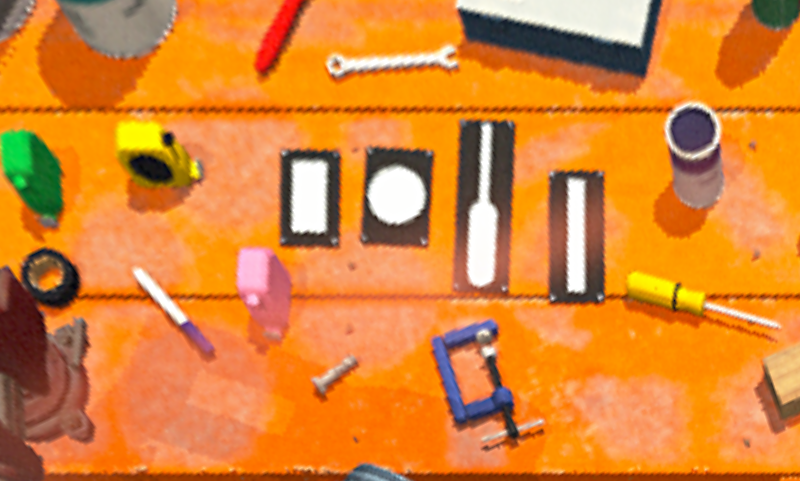

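View pics/sideo.png

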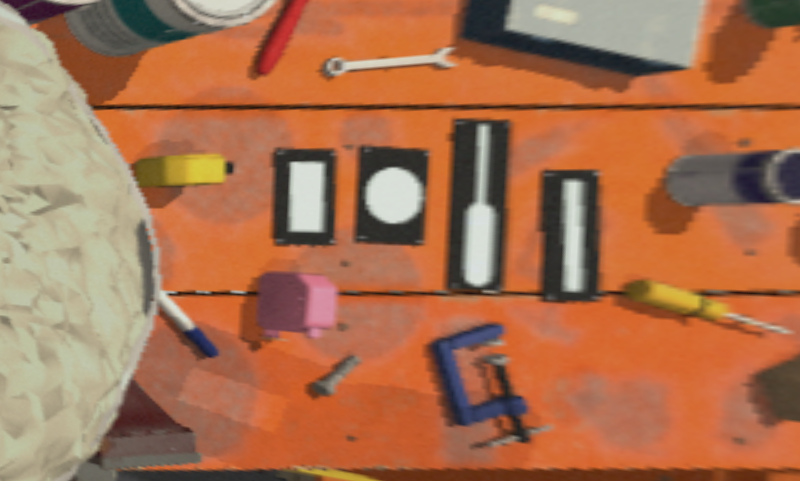

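```bash
python3 - <<'E'
from h import *
for n in("top","side"):
    C=np.load(f"pics/{n}C.npy").reshape(-1,3)
    H,_,_=np.histogram2d(C[:,0],C[:,1],bins=[np.arange(-.1,1.1,.1),np.arange(-.7,1.0,.1)])
    M=np.full((12,17),-9.);L=np.full((12,17),9.)
    for x,y,z in C:
        a=int((x+.1)//.1);b=int((y+.7)//.1)
        if 0<=a<12 and 0<=b<17:
            if z<1.3:M[a,b]=max(M[a,b],z)
            if z>.12:L[a,b]=min(L[a,b],z)
    print(n,"cols y from -.7; rows x from -.1; max z, then min z over .12");print(M.round(2));print(L.round(2))
E
```

```text
top cols y from -.7; rows x from -.1; max z, then min z over .12
[[-9.   -9.   -9.    1.15  1.17  0.02  0.3   0.73  0.74 -0.88 -0.88 -0.88
  -0.88 -0.88 -0.88 -0.88 -0.88]
 [ 0.    0.01  0.01  1.13  1.07  0.02  0.3   0.3  -9.   -0.89 -0.88  0.32
  -9.   -0.89 -0.88 -0.88 -0.88]
 [ 0.01  0.01  0.01  1.09 -9.    0.01  0.01 -9.   -9.   -9.   -9.    0.32
   0.18 -9.   -9.   -0.89 -0.88]
 [ 0.01  0.01  0.05  0.01  0.01  0.02  0.03  0.01  0.01  0.01  0.01  0.18
   0.19  0.05  0.03 -9.   -9.  ]
 [ 0.01  0.05  0.05  0.02  0.01  0.01  0.03  0.02  0.07  0.07  0.02  0.18
   0.18  0.06 -9.   -9.   -9.  ]
 [ 0.01  0.01  0.01  0.03  0.04  0.01  0.01  0.01  0.07  0.07  0.02  0.12
   0.11  0.08 -9.   -9.   -9.  ]
 [ 0.01  0.1   0.1   0.09  0.09  0.01  0.01  0.02  0.01  0.01  0.07  0.07
   0.07  0.05 -9.   -9.   -9.  ]
 [ 0.61  0.77  0.77  0.77  0.75  0.67  0.58  0.01  0.01  0.01  0.06  0.05
   0.01  0.   -9.   -9.   -9.  ]
 [ 0.61  0.77  0.75  0.76  0.55  0.54  0.51  0.01  0.02  0.03  0.16  0.14
   0.02 -9.   -9.   -9.   -9.  ]
 [ 0.05  0.74  0.51  0.51  0.51  0.51  0.51  0.01  0.03  0.01  0.15  0.0
[... 3026 characters left out ...]
  9.   9.   9.   9.   9.   9.   9.   0.12 0.14 0.34
  0.33 0.38 9.  ]
 [9.   9.   9.   9.   9.   9.   9.   9.   9.   9.   9.   9.   9.   0.32
  0.37 0.38 9.  ]
 [9.   9.   9.   9.   9.   9.   9.   9.   9.   9.   9.   9.   9.   0.32
  0.36 0.38 9.  ]
 [9.   9.   0.57 0.57 0.54 0.57 0.57 0.52 0.45 0.57 0.57 0.57 0.56 0.33
  0.34 0.36 0.57]
 [9.   9.   0.12 0.12 0.54 9.   0.69 9.   9.   0.77 0.12 0.12 0.12 0.12
  0.32 0.33 0.6 ]
 [0.13 0.12 0.13 0.12 9.   9.   9.   9.   9.   0.77 0.14 0.12 0.18 0.12
  0.5  0.6  9.  ]
 [9.   9.   9.   9.   9.   9.   9.   9.   9.   0.77 0.77 0.6  0.18 0.15
  9.   9.   9.  ]
 [9.   9.   9.   9.   9.   9.   0.7  0.33 0.33 0.33 0.33 0.12 0.12 0.12
  9.   9.   9.  ]]
```

```bash
python3 - <<'E'
from h import *
for n in("top","side"):
    C=np.load(f"pics/{n}C.npy").reshape(-1,3)
    for y in np.arange(-.6,.8,.1):
        s=C[(abs(C[:,1]-y)<.05)&(C[:,2]>.22)&(C[:,2]<1.0)&(C[:,0]>.3)]
        if len(s):
            j=s[:,0].argsort()[:max(1,len(s)//50)]; print(n,round(y,1),len(s),s[j[-1]].round(3),s[:,0].min().round(3),s[:,2].min().round(3))
p=cv2.imread("pics/top0.png")
a=cv2.resize(p[125:285,120:420],None,fx=2.6,fy=2.6,interpolation=cv2.INTER_CUBIC);cv2.imwrite("pics/crop.png",a)
E
```

```text
top -0.6 2209 [ 0.657 -0.603  0.598] 0.652 0.22
top -0.5 3636 [ 0.645 -0.499  0.766] 0.641 0.22
top -0.4 3757 [ 0.644 -0.369  0.772] 0.638 0.22
top -0.3 2787 [ 0.644 -0.32   0.761] 0.639 0.22
top -0.2 1574 [ 0.649 -0.235  0.614] 0.645 0.22
top -0.1 532 [ 0.655 -0.149  0.593] 0.651 0.22
top -0.0 350 [1.052 0.015 0.264] 1.05 0.22
top 0.1 91 [1.049 0.053 0.245] 1.049 0.221
side -0.4 16 [ 0.657 -0.37   0.575] 0.657 0.57
side -0.3 53 [ 0.656 -0.29   0.589] 0.656 0.568
side -0.2 275 [ 0.648 -0.214  0.565] 0.646 0.539
side -0.1 246 [ 0.657 -0.064  0.592] 0.657 0.566
side -0.0 243 [0.657 0.035 0.593] 0.643 0.562
side 0.1 760 [0.639 0.109 0.482] 0.635 0.332
side 0.2 1023 [0.629 0.178 0.484] 0.625 0.333
side 0.3 3580 [0.659 0.341 0.598] 0.656 0.331
side 0.4 4288 [0.659 0.445 0.597] 0.656 0.334
side 0.5 16295 [0.67  0.466 0.605] 0.656 0.523
side 0.6 5598 [0.49  0.646 0.35 ] 0.441 0.317
side 0.7 9374 [0.334 0.735 0.376] 0.301 0.331
```

View pics/crop.png

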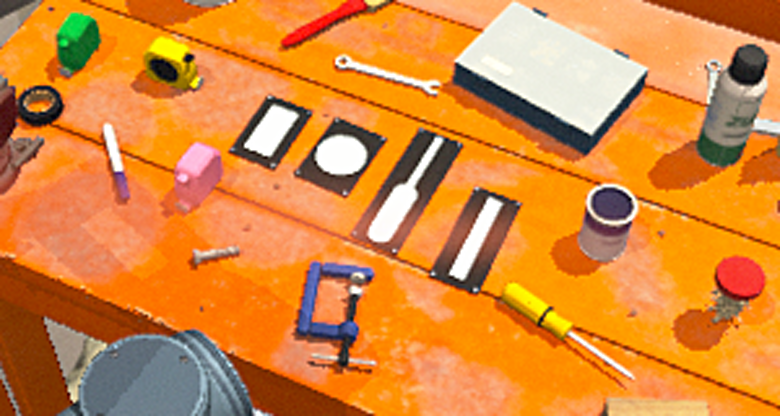

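```bash
python3 - <<'E'
from h import *
C=np.load("pics/sideC.npy")
m=(C[...,0]>.6)&(C[...,0]<.8)&(C[...,1]>-.05)&(C[...,1]<.45)&(C[...,2]>.3)&(C[...,2]<.55)
v,u=np.nonzero(m);print(len(v),u.min(),u.max(),v.min(),v.max());s=C[m];print(s.min(0),s.max(0),np.median(s,0))
p=cv2.imread("pics/side0.png");q=p.copy();q[m]=(255,0,255)
cv2.imwrite("pics/sc.png",np.hstack([cv2.resize(a[100:260,90:230],None,fx=2.8,fy=2.8) for a in(p,q)]))
E
```

```text
208 93 195 72 157
[0.624808   0.09720162 0.4515072 ] [0.79883982 0.44946278 0.54990452] [0.6437545  0.12253878 0.50210307]
```

View pics/sc.png

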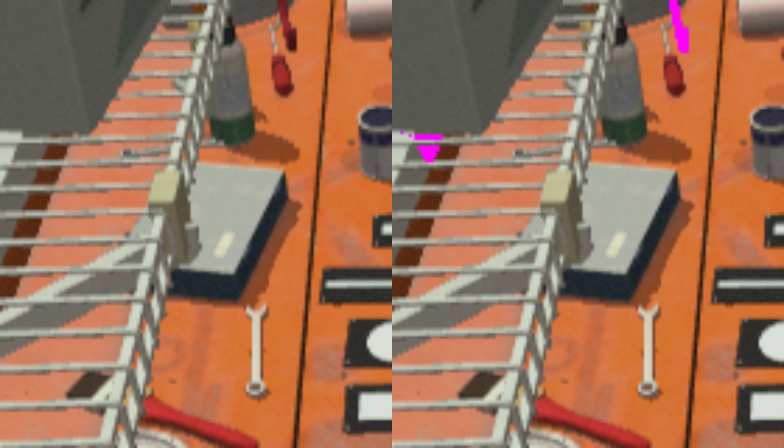

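```bash
python3 - <<'E'
from h import *
C=np.load("pics/sideC.npy")
for v in range(40,135,6):
    p=C[v,183:197]; p=p[(p[:,0]>.55)]; print(v,p[p[:,1].argmax()].round(3))
i=__import__('plant').camera_info("top");print(proj(i,[[.635,.15,.48],[.635,.15,.34],[.635,.1,.5]]))
p=cv2.imread("pics/side0.png");cv2.imwrite("pics/sc2.png",cv2.resize(p[10:150,140:240],None,fx=4,fy=4,interpolation=cv2.INTER_CUBIC))
E
```

```text
40 [ 0.659 -0.017  0.588]
46 [0.657 0.01  0.581]
52 [0.647 0.106 0.602]
58 [0.649 0.107 0.588]
64 [0.648 0.108 0.573]
70 [0.647 0.111 0.559]
76 [0.644 0.146 0.559]
82 [0.646 0.161 0.55 ]
88 [0.644 0.107 0.509]
94 [0.641 0.106 0.491]
100 [0.64  0.112 0.477]
106 [0.642 0.124 0.467]
112 [0.627 0.183 0.481]
118 [0.63  0.173 0.459]
124 [ 0.73  -0.56   0.027]
130 [ 0.736 -0.512  0.026]
[[232.94451155  56.3983999 ]
 [234.35057164  92.2559983 ]
 [247.72083367  55.27915363]]
```

View pics/sc2.png

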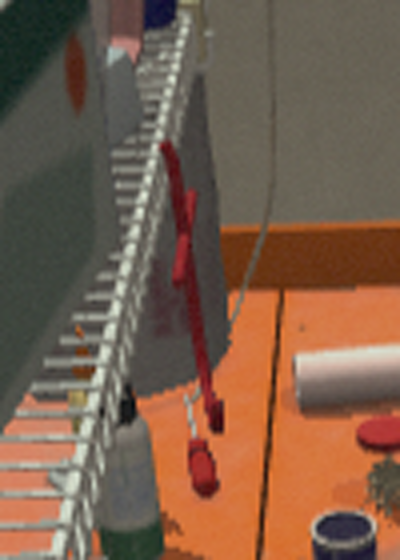

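```bash
cat > plan.py <<'E'
import sys
from plant import *
from h import *
def st():
    s=read_state();M=R.from_quat(s['orientation']).as_matrix();return s,M
s,M=st();psi=np.degrees(np.arctan2(M[1,0],M[0,0]))
print("t %.2f pos"%s['t'],s['eef_pos'].round(4),"psi %.1f"%psi,"tilt %.2f"%np.degrees(np.arccos(-M[2,2])),"F",s['contact_force'].round(1),"w %.4f"%s['width'],"q",s['q'].round(2))
if len(sys.argv)>3:
    t=np.array([float(a) for a in sys.argv[1:4]]);d=(t-s['eef_pos'])*1000
    print("linear in present axes",(M.T@d).round(1),"norm %.0f"%np.linalg.norm(d))
    if len(sys.argv)>4:
        n=float(sys.argv[4]);tn=-((n-psi+180)%360-180);print("turn %.1f"%tn, "after the turn linear",((M@R.from_rotvec([0,0,np.radians(tn)]).as_matrix()).T@d).round(1))
E
python3 -m jog '[{"linear":[0,0,-40],"turn":0,"jaw":0},{"linear":[0,0,-35],"turn":0,"jaw":0}]'; python3 plan.py 0.42 0.25 0.28 90
```

```text
t: 0.32
eef_pos: [0.1224, 0.5344, 0.2799]
orientation: [0.782, 0.623, -0.003, 0.001]
contact_force: [1.1, 1.2, 0.1]
width: 0.0851
t 0.32 pos [0.1224 0.5344 0.2799] psi 77.1 tilt 0.37 F [1.1 1.2 0.1] w 0.0851 q [ 1.14  0.22  1.4  -0.    1.52 -0.2 ]
linear in present axes [-210.5  353.7    0.8] norm 412
turn -12.9 after the turn linear [-284.4  297.6    0.8]
```

```bash
python3 -m jog '[{"linear":[0,0,0],"turn":-6.5,"jaw":0},{"linear":[0,0,0],"turn":-6.4,"jaw":0},{"linear":[-28.4,29.8,0],"turn":0,"jaw":0},{"linear":[-28.4,29.8,0],"turn":0,"jaw":0},{"linear":[-28.4,29.8,0],"turn":0,"jaw":0},{"linear":[-28.4,29.8,0],"turn":0,"jaw":0},{"linear":[-28.4,29.8,0],"turn":0,"jaw":0},{"linear":[-28.4,29.8,0],"turn":0,"jaw":0},{"linear":[-28.4,29.8,0],"turn":0,"jaw":0},{"linear":[-28.4,29.8,0],"turn":0,"jaw":0},{"linear":[-28.4,29.8,0],"turn":0,"jaw":0},{"linear":[-28.4,29.8,0],"turn":0,"jaw":0}]'
cat > look.py <<'E'
import sys
from plant import *
from h import *
n=sys.argv[1];i=camera_info("wrist");p,d=camera("wrist")
cv2.imwrite(f"pics/{n}.png",p);np.save(f"pics/{n}.npy",cloud(i,d));np.save(f"pics/{n}_i.npy",i,allow_pickle=True)
print(i['eye'])
E
python3 -m jog '[{"linear":[0,0,0],"turn":0,"jaw":0},{"linear":[0,0,0],"turn":0,"jaw":0}]'; python3 plan.py; python3 look.py w1
```

```text
t: 1.32
eef_pos: [0.4219, 0.2501, 0.2812]
orientation: [0.707, 0.707, 0.0, -0.0]
contact_force: [0.5, 0.8, -0.4]
width: 0.0853
t: 1.48
eef_pos: [0.4222, 0.25, 0.2806]
orientation: [0.709, 0.705, -0.001, -0.0]
contact_force: [0.0, -0.5, -0.7]
width: 0.0855
t 1.48 pos [0.4222 0.25   0.2806] psi 89.7 tilt 0.08 F [ 0.  -0.5 -0.7] w 0.0855 q [ 0.31  0.11  1.54  0.    1.49 -1.26]
[0.3548281  0.25118231 0.44795739]
```

View pics/w1.png

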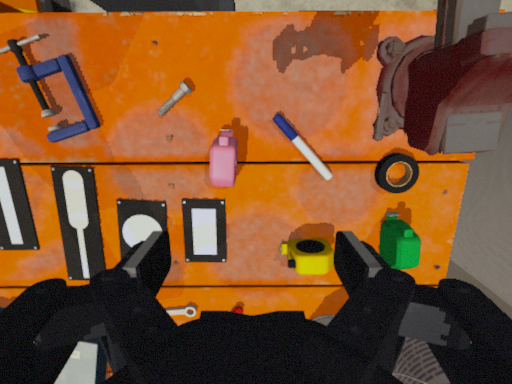

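```bash
cat > meas.py <<'E'
import sys
from h import *
def load(n): return cv2.imread(f"pics/{n}.png"),np.load(f"pics/{n}.npy"),np.load(f"pics/{n}_i.npy",allow_pickle=True).item()
def plane(i,uv,z):
    K=i['camera_matrix'];uv=np.asarray(uv,float)
    r=np.stack([(uv[...,0]-K[0,2])/K[0,0],(uv[...,1]-K[1,2])/K[1,1],np.ones(uv.shape[:-1])],-1)@R.from_quat(i['rotation']).as_matrix().T
    return i['eye']+r*((z-i['eye'][2])/r[...,2])[...,None]
def rect(P):
    (c,(w,h),a)=cv2.minAreaRect((P[:,:2]*1000).astype(np.float32))
    b=cv2.boxPoints((c,(w,h),a));e1=b[1]-b[0];e2=b[2]-b[1];e=e1 if np.linalg.norm(e1)>np.linalg.norm(e2) else e2
    return np.round(c,1),sorted([round(w,1),round(h,1)]),round(np.degrees(np.arctan2(e[1],e[0]))%180,1)
def comp(mask,uv):
    n,l=cv2.connectedComponents(mask.astype(np.uint8));k=l[uv[1],uv[0]]
    if k==0: print("seed not in mask",uv)
    return l==k
E
python3 - <<'E'
from meas import *
p,C,i=load("w1");hsv=cv2.cvtColor(p,cv2.COLOR_BGR2HSV);H,S,V=cv2.split(hsv)
white=(S<70)&(V>150)
for n,uv,z in(("measure",(204,232),.004),("tin",(140,225),.004),("driver",(75,195),.004),("markerpad",(10,210),.004)):
    m=comp(white,uv);v,u=np.nonzero(m);P=plane(i,np.c_[u,v],z);print(n,u.min(),u.max(),v.min(),v.max(),rect(P),"centroid",P.mean(0).round(4),"zdepth",np.median(C[m][:,2]).round(4))
dark=(V<70)
# marker : white + blue
w=comp(white,(312,158));b=comp((H>100)&(H<130)&(S>120)&(V>60),(288,130));m=w|b
v,u=np.nonzero(m);print("marker",rect(plane(i,np.c_[u,v],.010)),"z",np.percentile(C[m][:,2],[10,50,90]).round(4), "C rect",rect(C[m]))
y=(H>22)&(H<36)&(S>150)&(V>100);m=comp(y,(318,262));T=C[m];print("tape z",np.percentile(T[:,2],[5,50,95,99]).round(3));
for a,bb in((.055,.08),(.0,.08)):
    s=T[(T[:,2]>a)];print(len(s),rect(s),s.min(0).round(3),s.max(0).round(3))
E
python3 -c "
import cv2;p=cv2.imread('pics/w1.png');cv2.imwrite('pics/w1c.png',cv2.resize(p[100:290,180:430],None,fx=3,fy=3,interpolation=cv2.INTER_CUBIC))"
```

```text
measure 191 216 208 254 (array([556.4, 166.2]), [41.5, 87.6], np.float32(179.5)) centroid [0.5561 0.1663 0.004 ] zdepth 0.0036
tin 122 161 215 246 (array([549. ,  51.4]), [47.4, 70.5], np.float32(120.8)) centroid [0.5503 0.052  0.004 ] zdepth 0.0035
driver 63 88 170 277 (array([545.6, -51.5]), [33.6, 201.3], np.float32(177.7)) centroid [ 0.5174 -0.0504  0.004 ] zdepth 0.0034
markerpad 0 22 167 243 (array([ 508.1, -167.4]), [20.2, 137.2], np.float32(180.0)) centroid [ 0.5137 -0.1663  0.004 ] zdepth 0.0033
marker (array([410. , 332.9]), [13.6, 135.0], np.float32(42.6)) z [0.0115 0.0138 0.0153] C rect (array([401.2, 323.2]), [25.2, 169.4], np.float32(48.7))
tape z [0.005 0.064 0.067 0.319]
764 (array([475.7, 317. ]), [63.2, 267.9], np.float32(15.3)) [0.355 0.251 0.055] [0.605 0.377 0.448]
1019 (array([502.8, 293.2]), [79.2, 297.2], np.float32(30.8)) [0.355 0.251 0.001] [0.644 0.38  0.448]
```

View pics/w1c.png

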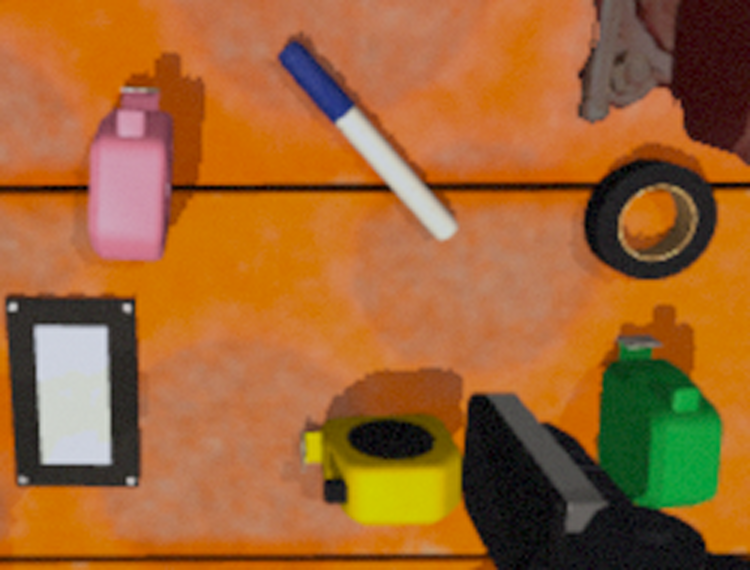

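```bash
python3 - <<'E'
from meas import *
p,C,i=load("w1")
X=C
m=(X[...,0]>.5)&(X[...,0]<.66)&(X[...,1]>.25)&(X[...,1]<.42)&(X[...,2]>.010)&(X[...,2]<.085)
T=X[m]
for lo,hi in((.012,.03),(.03,.05),(.05,.06),(.06,.08)):
    s=T[(T[:,2]>lo)&(T[:,2]<hi)];print(lo,len(s),rect(s) if len(s)>5 else '',np.percentile(s[:,0],[1,99]).round(3),np.percentile(s[:,1],[1,99]).round(3))
s=T[(T[:,2]>.060)]
for y in np.arange(.28,.4,.01):
    q=s[abs(s[:,1]-y)<.005]
    if len(q):print(round(y,2),len(q),q[:,0].min().round(4),q[:,0].max().round(4),q[:,2].max().round(4))
E
```

```text
0.012 201 (array([574.1, 337. ]), [27.0, 83.1], np.float32(113.4)) [0.567 0.596] [0.299 0.379]
0.03 293 (array([571.6, 342.4]), [21.3, 73.3], np.float32(108.9)) [0.567 0.59 ] [0.311 0.379]
0.05 290 (array([584.9, 342.9]), [36.7, 74.3], np.float32(96.6)) [0.567 0.6  ] [0.306 0.38 ]
0.06 659 (array([586. , 345.3]), [36.1, 53.8], np.float32(94.1)) [0.568 0.601] [0.32  0.372]
0.32 69 0.57 0.6003 0.0654
0.33 133 0.5689 0.6052 0.0671
0.34 130 0.5683 0.6009 0.0677
0.35 133 0.568 0.6011 0.0686
0.36 128 0.5674 0.6016 0.069
0.37 66 0.5681 0.5985 0.0669
```

```bash
python3 -m jog '[{"linear":[0,0,10],"turn":7.14,"jaw":0},{"linear":[0,0,11],"turn":7.14,"jaw":0},{"linear":[0,0,11],"turn":7.14,"jaw":0},{"linear":[0,0,11],"turn":7.14,"jaw":0},{"linear":[0,0,11],"turn":7.14,"jaw":0},{"linear":[0,0,11],"turn":7.14,"jaw":0},{"linear":[0,0,11],"turn":7.14,"jaw":0},{"linear":[0,0,11],"turn":7.14,"jaw":0},{"linear":[0,0,11],"turn":7.14,"jaw":0},{"linear":[0,0,11],"turn":7.14,"jaw":0},{"linear":[0,0,11],"turn":7.14,"jaw":0},{"linear":[0,0,10],"turn":7.14,"jaw":0}]';python3 plan.py 0.5855 0.340 0.15 4
```

```text
t: 2.53
eef_pos: [0.4193, 0.2534, 0.1507]
orientation: [0.999, 0.036, -0.0, -0.0]
contact_force: [0.2, 0.3, -0.1]
width: 0.0854
t 2.53 pos [0.4193 0.2534 0.1507] psi 4.1 tilt 0.04 F [ 0.2  0.3 -0.1] w 0.0854 q [0.32 0.2  1.76 0.   1.19 0.24]
linear in present axes [172.  -74.6   0.6] norm 187
turn 0.1 after the turn linear [171.8 -74.8   0.6]
```

```bash
python3 -m jog '[{"linear":[28.6,-12.4,0],"turn":0,"jaw":0},{"linear":[28.6,-12.4,0],"turn":0,"jaw":0},{"linear":[28.6,-12.4,0],"turn":0,"jaw":0},{"linear":[28.6,-12.4,0],"turn":0,"jaw":0},{"linear":[28.6,-12.4,0],"turn":0,"jaw":0},{"linear":[28.6,-12.4,0],"turn":0,"jaw":0},{"linear":[0,0,0],"turn":0,"jaw":0},{"linear":[0,0,0],"turn":0,"jaw":0}]';python3 plan.py 0.5855 0.340 0.035 4;python3 look.py w2
```

```text
t: 3.2
eef_pos: [0.5856, 0.3409, 0.1499]
orientation: [0.999, 0.039, -0.001, 0.0]
contact_force: [0.3, -0.9, 0.2]
width: 0.0852
t 3.20 pos [0.5856 0.3409 0.1499] psi 4.4 tilt 0.11 F [ 0.3 -0.9  0.2] w 0.0852 q [0.36 0.53 1.27 0.   1.34 0.29]
linear in present axes [1.000e-01 9.000e-01 1.149e+02] norm 115
turn 0.4 after the turn linear [1.000e-01 9.000e-01 1.149e+02]
[0.58080657 0.40926096 0.31721844]
```

View pics/w2.png

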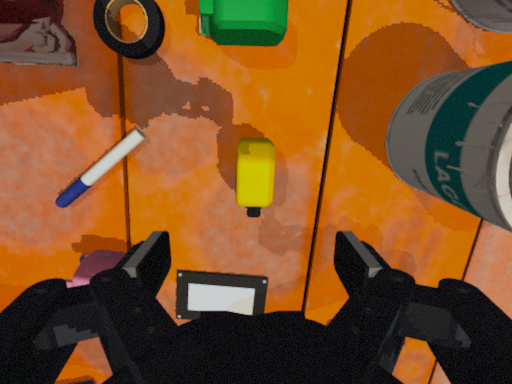

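```bash
python3 -m jog '[{"linear":[0,0,35],"turn":0,"jaw":0},{"linear":[0,0,35],"turn":0,"jaw":0},{"linear":[0,0,25],"turn":0,"jaw":0},{"linear":[0,0,20],"turn":0,"jaw":0},{"linear":[0,0,0],"turn":0,"jaw":0},{"linear":[0,0,0],"turn":0,"jaw":130},{"linear":[0,0,0],"turn":0,"jaw":255},{"linear":[0,0,0],"turn":0,"jaw":255},{"linear":[0,0,0],"turn":0,"jaw":255},{"linear":[0,0,0],"turn":0,"jaw":255},{"linear":[0,0,0],"turn":0,"jaw":255},{"linear":[0,0,0],"turn":0,"jaw":255}]' 50;python3 plan.py
```

```text
t: 4.25
eef_pos: [0.5924, 0.3401, 0.0428]
orientation: [0.999, 0.037, 0.007, -0.002]
contact_force: [5.5, -2.2, 19.9]
width: 0.003
t 4.25 pos [0.5924 0.3401 0.0428] psi 4.3 tilt 0.82 F [ 5.5 -2.2 19.9] w 0.0030 q [ 0.36  0.62  1.39 -0.    1.12  0.28]
```

```bash
python3 - <<'E'
from plant import *
from h import *
p,d=camera("side");cv2.imwrite("pics/s1.png",cv2.resize(p[150:384,130:400],None,fx=2.5,fy=2.5,interpolation=cv2.INTER_CUBIC))
p,d=camera("wrist");cv2.imwrite("pics/w3.png",p)
E
```

```text
(no output)
```

View pics/s1.png

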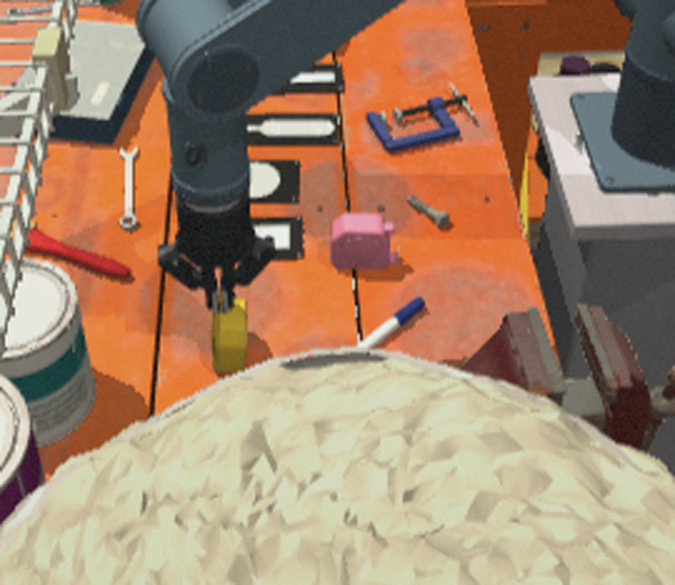

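View pics/w3.png

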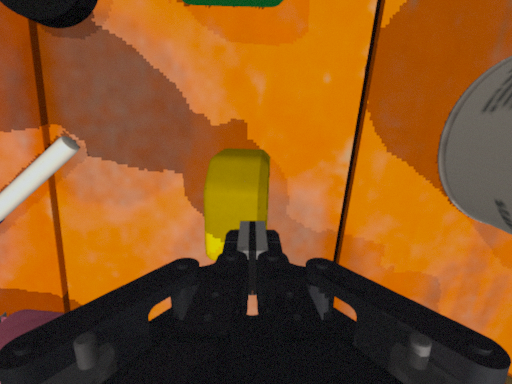

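```bash
python3 - <<'E'
from meas import *
p,C,i=load("w2")
H,S,V=cv2.split(cv2.cvtColor(p,cv2.COLOR_BGR2HSV));m=comp((H>22)&(H<36)&(S>150)&(V>80),(255,170));T=C[m]
for lo,hi in((.0,.05),(.05,.06),(.06,.08)):
    s=T[(T[:,2]>lo)&(T[:,2]<hi)];print(lo,len(s),rect(s) if len(s)>5 else '',np.percentile(s[:,0],[1,99]).round(3),np.percentile(s[:,1],[1,99]).round(3))
v,u=np.nonzero(m);print(rect(plane(i,np.c_[u,v],.062)), i)
print("project TCP column", proj(i,[[.5856,.3409,.15],[.5856,.3409,.035],[.5856,.3409,.067]]))
E
```

```text
0.0 118 (array([586.6, 382. ]), [4.6, 31.4], np.float32(177.3)) [0.571 0.602] [0.38  0.384]
0.05 397 (array([587.4, 350.2]), [34.3, 64.5], np.float32(92.8)) [0.57  0.604] [0.319 0.382]
0.06 1908 (array([587.5, 347.3]), [35.2, 54.3], np.float32(93.0)) [0.57  0.605] [0.322 0.373]
(array([587.4, 353.5]), [35.8, 66.2], np.float32(93.6)) {'camera_matrix': array([[274.41446874,   0.        , 251.97807016],
       [  0.        , 274.41446874, 187.99385779],
       [  0.        ,   0.        ,   1.        ]]), 'eye': array([0.58080657, 0.40926096, 0.31721844]), 'rotation': array([0.99014046, 0.03855007, 0.00432377, 0.13459965])}
project TCP column [[251.64824852 220.74165466]
 [251.97154129 179.22372698]
 [251.90931844 187.21451473]]
```

```bash
python3 -m jog '[{"linear":[0,0,-20],"turn":0,"jaw":0},{"linear":[0,0,-40],"turn":0,"jaw":0},{"linear":[0,0,-40],"turn":0,"jaw":0},{"linear":[0,0,-10],"turn":0,"jaw":0},{"linear":[0,0,0],"turn":0,"jaw":0},{"linear":[0,0,0],"turn":0,"jaw":0},{"linear":[0,0,0],"turn":0,"jaw":0}]';python3 plan.py;python3 look.py w4; python3 - <<'E'
from meas import *
p,C,i=load("w4")
H,S,V=cv2.split(cv2.cvtColor(p,cv2.COLOR_BGR2HSV));m=(H>22)&(H<36)&(S>150)&(V>80)&(C[...,2]<.09)&(C[...,0]>.45)&(C[...,1]>.2)&(C[...,1]<.45);T=C[m]
for lo,hi in((.0,.05),(.05,.06),(.06,.08)):
    s=T[(T[:,2]>lo)&(T[:,2]<hi)];print(lo,len(s),rect(s) if len(s)>5 else '',np.percentile(s[:,0],[1,99]).round(3),np.percentile(s[:,1],[1,99]).round(3))
E
```

```text
t: 4.93
eef_pos: [0.5857, 0.3386, 0.1452]
orientation: [0.999, 0.037, -0.001, 0.0]
contact_force: [-1.1, 0.4, -0.3]
width: 0.0831
t 4.93 pos [0.5857 0.3386 0.1452] psi 4.3 tilt 0.10 F [-1.1  0.4 -0.3] w 0.0831 q [0.36 0.53 1.28 0.   1.33 0.28]
[0.58110882 0.40691479 0.31250215]
0.0 112 (array([591.2, 343.7]), [31.3, 81.8], np.float32(96.6)) [0.571 0.603] [0.378 0.384]
0.05 407 (array([587.6, 350.2]), [33.9, 64.6], np.float32(93.4)) [0.57  0.603] [0.319 0.382]
0.06 1976 (array([587.4, 347.3]), [35.0, 53.6], np.float32(92.4)) [0.57  0.604] [0.322 0.373]
```

View pics/w4.png

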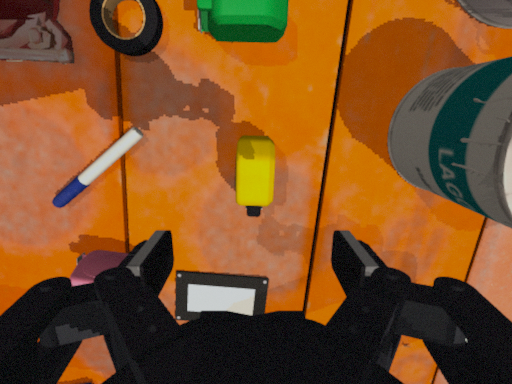

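```bash
python3 - <<'E'
from meas import *
from plant import *
import plant
print([k for k in dir(plant) if not k.startswith('_')], getattr(plant,'tcp_to_tips',None))
s=read_state();M=R.from_quat(s['orientation']).as_matrix()
p,C,i=load("w4")
L=(C-s['eef_pos'])@M*1000
for uv in((150,240),(160,237),(168,240),(155,260),(140,280),(345,240),(338,237),(355,245),(250,330)): print(uv,p[uv[1],uv[0]],L[uv[1],uv[0]].round(1))
E
```

```text
['PlanningError', 'camera', 'camera_info', 'job_done', 'read_state', 'tcp_to_tips'] 0.008
(150, 240) [71 74 74] [-46.3 -12.  -53.2]
(160, 237) [51 50 52] [-42.5 -12.2 -50.5]
(168, 240) [12 12 15] [-41.5  -6.9 -42.7]
(155, 260) [0 2 2] [-41.5  -6.9 -62. ]
(140, 280) [12 12 21] [-42.8  -6.  -75.3]
(345, 240) [27 23 28] [ 42.9 -12.3 -53.8]
(338, 237) [ 3  5 13] [ 41.8 -10.6 -47.2]
(355, 245) [70 72 75] [ 45.5 -12.4 -58.9]
(250, 330) [18 18 18] [-1.000e-01 -1.310e+01 -1.082e+02]
```

```bash
python3 -m jog '[{"linear":[0,0,0],"turn":0,"jaw":255},{"linear":[0,0,0],"turn":0,"jaw":255},{"linear":[0,0,0],"turn":0,"jaw":255},{"linear":[0,0,0],"turn":0,"jaw":255},{"linear":[0,0,0],"turn":0,"jaw":255},{"linear":[0,0,0],"turn":0,"jaw":255},{"linear":[0,0,0],"turn":0,"jaw":255}]';python3 look.py w5
python3 - <<'E'
from meas import *
from plant import *
s=read_state();print(s['eef_pos'],s['width']);M=R.from_quat(s['orientation']).as_matrix()
for n in("w4","w5"):
    p,C,i=load(n)
    L=(C-s['eef_pos'])@M*1000
    m=(L[...,2]>-70)&(L[...,2]<40)&(abs(L[...,0])<70)&(abs(L[...,1])<40)
    print(n,m.sum(),np.percentile(L[m][:,2],[50,90,99,100]).round(1)); 
    v,u=np.nonzero(m);o=L[m][:,2].argsort()[-8:]
    for k in o: print((u[k],v[k]),L[v[k],u[k]].round(1))
E
```

```text
t: 5.57
eef_pos: [0.5865, 0.3389, 0.1462]
orientation: [0.999, 0.037, 0.0, 0.0]
contact_force: [0.3, -0.1, 1.0]
width: 0.001
[0.58160383 0.40714584 0.31348716]
[0.58652572 0.33887322 0.14623838] -1.586432785017289e-05
w4 3484 [-55.8 -42.4 -37.  -34.6]
(np.int64(171), np.int64(236)) [-42.5  -6.3 -35.9]
(np.int64(172), np.int64(248)) [-42.5   0.6 -35.9]
(np.int64(172), np.int64(246)) [-42.4  -0.5 -35.8]
(np.int64(171), np.int64(235)) [-42.5  -6.8 -35.8]
(np.int64(171), np.int64(238)) [-42.7  -5.  -35.7]
(np.int64(331), np.int64(248)) [ 41.1   0.8 -35.4]
(np.int64(331), np.int64(246)) [ 41.2  -0.  -34.7]
(np.int64(331), np.int64(247)) [ 41.3   0.6 -34.6]
w5 2268 [-54.7 -36.1 -29.1 -27.3]
(np.int64(250), np.int64(220)) [ -0.9 -11.7 -27.7]
(np.int64(254), np.int64(220)) [  1.3 -11.7 -27.7]
(np.int64(256), np.int64(220)) [  2.4 -11.7 -27.7]
(np.int64(259), np.int64(220)) [  4.  -11.7 -27.6]
(np.int64(243), np.int64(220)) [ -4.7 -11.7 -27.6]
(np.int64(246), np.int64(220)) [ -3.1 -11.6 -27.4]
(np.int64(244), np.int64(220)) [ -4.2 -11.6 -27.3]
(np.int64(245), np.int64(220)) [ -3.6 -11.6 -27.3]
```

View pics/w5.png

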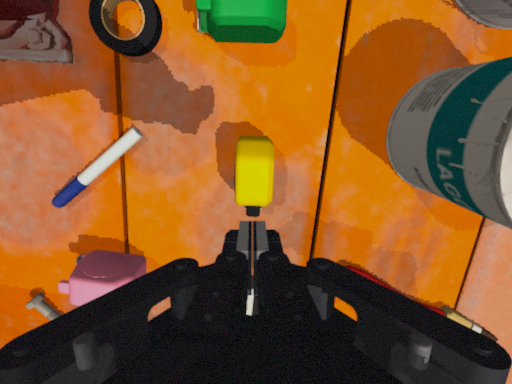

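```bash
python3 -m jog '[{"linear":[0.7,0,0],"turn":0,"jaw":0},{"linear":[0,0,0],"turn":0,"jaw":0},{"linear":[0,0,0],"turn":0,"jaw":0},{"linear":[0,0,0],"turn":0,"jaw":0},{"linear":[0,0,0],"turn":0,"jaw":0},{"linear":[0,0,0],"turn":0,"jaw":0},{"linear":[0,0,40],"turn":0,"jaw":0},{"linear":[0,0,40],"turn":0,"jaw":0},{"linear":[0,0,35],"turn":0,"jaw":0},{"linear":[0,0,20],"turn":0,"jaw":0},{"linear":[0,0,15],"turn":0,"jaw":0},{"linear":[0,0,0],"turn":0,"jaw":0}]';python3 plan.py
```

```text
t: 6.62
eef_pos: [0.5842, 0.3377, -0.0083]
orientation: [0.999, 0.037, -0.004, 0.001]
contact_force: [-1.1, -0.4, -0.6]
width: 0.0852
t 6.62 pos [ 0.5842  0.3377 -0.0083] psi 4.3 tilt 0.44 F [-1.1 -0.4 -0.6] w 0.0852 q [ 0.36  0.67  1.43 -0.    1.04  0.28]
```

```bash
python3 -m jog '[{"linear":[0,0,0],"turn":0,"jaw":60},{"linear":[0,0,0],"turn":0,"jaw":120},{"linear":[0,0,0],"turn":0,"jaw":255},{"linear":[0,0,0],"turn":0,"jaw":255},{"linear":[0,0,0],"turn":0,"jaw":255},{"linear":[0,0,0],"turn":0,"jaw":255},{"linear":[0,0,0],"turn":0,"jaw":255}]' 50;python3 plan.py
```

```text
t: 7.2
eef_pos: [0.5885, 0.3393, -0.0018]
orientation: [0.999, 0.037, 0.002, -0.0]
contact_force: [-0.8, -0.8, 6.2]
width: 0.0357
t 7.20 pos [ 0.5885  0.3393 -0.0018] psi 4.3 tilt 0.20 F [-0.8 -0.8  6.2] w 0.0357 q [ 0.36  0.67  1.43 -0.    1.05  0.28]
```

```bash
python3 -m jog '[{"linear":[0,0,-20],"turn":0,"jaw":255},{"linear":[0,0,-40],"turn":0,"jaw":255},{"linear":[0,0,0],"turn":-7.1,"jaw":255},{"linear":[0,0,0],"turn":-7.1,"jaw":255},{"linear":[0,0,0],"turn":-7.1,"jaw":255},{"linear":[0,0,0],"turn":-7.1,"jaw":255},{"linear":[0,0,0],"turn":-7.1,"jaw":255},{"linear":[0,0,0],"turn":-7.1,"jaw":255},{"linear":[0,0,0],"turn":-7.1,"jaw":255},{"linear":[0,0,0],"turn":-7.1,"jaw":255},{"linear":[0,0,0],"turn":-7.1,"jaw":255},{"linear":[0,0,0],"turn":-7.1,"jaw":255}]';python3 plan.py .558 .168 .06 91
```

```text
t: 8.2
eef_pos: [0.5865, 0.3387, 0.0556]
orientation: [0.79, 0.613, -0.001, -0.0]
contact_force: [-1.0, 0.6, -3.0]
width: 0.0353
t 8.20 pos [0.5865 0.3387 0.0556] psi 75.6 tilt 0.08 F [-1.   0.6 -3. ] w 0.0353 q [ 0.36  0.6   1.38  0.    1.16 -0.96]
linear in present axes [-172.5   14.7   -4.2] norm 173
turn -15.4 after the turn linear [-170.2  -31.5   -4.2]
```

```bash
python3 -m jog '[{"linear":[0,0,0],"turn":-7.1,"jaw":255},{"linear":[0,0,0],"turn":-7.1,"jaw":255},{"linear":[0,0,0],"turn":-1.2,"jaw":255},{"linear":[-28.4,-5.2,0],"turn":0,"jaw":255},{"linear":[-28.4,-5.2,0],"turn":0,"jaw":255},{"linear":[-28.4,-5.2,0],"turn":0,"jaw":255},{"linear":[-28.4,-5.2,0],"turn":0,"jaw":255},{"linear":[-28.4,-5.2,0],"turn":0,"jaw":255},{"linear":[-28.2,-5.5,0],"turn":0,"jaw":255},{"linear":[0,0,0],"turn":0,"jaw":255},{"linear":[0,0,0],"turn":0,"jaw":255}]';python3 plan.py .558 .168 .003 91; python3 look.py w6
```

```text
t: 9.12
eef_pos: [0.5574, 0.1669, 0.0563]
orientation: [0.705, 0.709, -0.0, -0.0]
contact_force: [0.8, 0.1, -2.0]
width: 0.0357
t 9.12 pos [0.5574 0.1669 0.0563] psi 90.4 tilt 0.03 F [ 0.8  0.1 -2. ] w 0.0357 q [ 0.1   0.45  1.65  0.    1.04 -1.48]
linear in present axes [ 1.1  0.6 53.3] norm 53
turn -0.6 after the turn linear [ 1.1  0.6 53.3]
[0.48991809 0.16718466 0.223601  ]
```

View pics/w6.png

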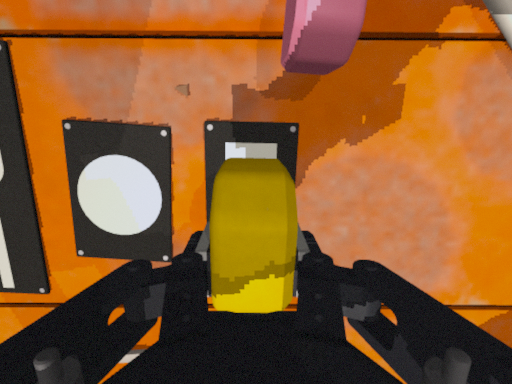

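```bash
python3 -m jog '[{"linear":[1,0,25],"turn":0,"jaw":255},{"linear":[0,0.5,18],"turn":0,"jaw":255},{"linear":[0,0,8],"turn":-0.5,"jaw":255},{"linear":[0,0,2.5],"turn":0,"jaw":255},{"linear":[0,0,0],"turn":0,"jaw":255},{"linear":[0,0,0],"turn":0,"jaw":255}]';python3 plan.py .558 .168 .003 91
```

```text
t: 9.67
eef_pos: [0.5586, 0.1703, 0.003]
orientation: [0.7, 0.715, 0.0, 0.0]
contact_force: [0.1, 0.1, -3.0]
width: 0.0357
t 9.67 pos [0.5586 0.1703 0.003 ] psi 91.2 tilt 0.04 F [ 0.1  0.1 -3. ] w 0.0357 q [ 0.1   0.52  1.69  0.    0.93 -1.49]
linear in present axes [-2.3 -0.6 -0. ] norm 2
turn 0.2 after the turn linear [-2.3 -0.6 -0. ]
```

```bash
python3 -m jog '[{"linear":[-2,0,0],"turn":0,"jaw":255},{"linear":[0,0,1],"turn":0,"jaw":255},{"linear":[0,0,0],"turn":0,"jaw":80},{"linear":[0,0,0],"turn":0,"jaw":80},{"linear":[0,0,0],"turn":0,"jaw":80},{"linear":[0,0,0],"turn":0,"jaw":80},{"linear":[0,0,-25],"turn":0,"jaw":80},{"linear":[0,0,-35],"turn":0,"jaw":80},{"linear":[0,0,-40],"turn":0,"jaw":80},{"linear":[0,0,-20],"turn":0,"jaw":80}]';python3 plan.py .3 .24 .2 91;
```

```text
t: 10.5
eef_pos: [0.5603, 0.1676, 0.1263]
orientation: [0.7, 0.714, 0.002, 0.002]
contact_force: [0.2, 1.0, 0.7]
width: 0.0586
t 10.50 pos [0.5603 0.1676 0.1263] psi 91.2 tilt 0.33 F [0.2 1.  0.7] w 0.0586 q [ 0.1   0.38  1.57  0.    1.19 -1.49]
linear in present axes [  77.8 -258.3  -75.1] norm 280
turn 0.2 after the turn linear [  77.  -258.5  -75.1]
```

```bash
python3 -m jog '[{"linear":[28,-24.5,-4],"turn":0,"jaw":120},{"linear":[28,-24.5,-4],"turn":0,"jaw":120},{"linear":[28,-24.5,-4],"turn":0,"jaw":120},{"linear":[28,-24.5,-4],"turn":0,"jaw":120},{"linear":[28,-24.5,-4],"turn":0,"jaw":120},{"linear":[28,-24.5,-4],"turn":0,"jaw":120},{"linear":[0,0,0],"turn":-7,"jaw":120},{"linear":[0,0,0],"turn":-7,"jaw":120},{"linear":[0,0,0],"turn":-7,"jaw":120},{"linear":[0,0,0],"turn":-7,"jaw":120},{"linear":[0,0,0],"turn":-7,"jaw":120},{"linear":[0,0,0],"turn":-6.4,"jaw":120}]';python3 -m jog '[{"linear":[0,0,0],"turn":0,"jaw":120},{"linear":[0,0,0],"turn":0,"jaw":120}]';python3 plan.py .41 .333 .1 132.6;python3 look.py w7
```

```text
t: 11.5
eef_pos: [0.4077, 0.3324, 0.1459]
orientation: [0.399, 0.917, 0.0, 0.0]
contact_force: [-0.2, 1.1, -0.7]
width: 0.0449
t: 11.67
eef_pos: [0.4078, 0.3323, 0.1458]
orientation: [0.404, 0.915, 0.0, 0.0]
contact_force: [-0.1, -0.0, -0.6]
width: 0.0449
t 11.67 pos [0.4078 0.3323 0.1458] psi 132.4 tilt 0.01 F [-0.1 -0.  -0.6] w 0.0449 q [ 0.47  0.27  1.68  0.    1.19 -1.84]
linear in present axes [-0.9  2.1 45.8] norm 46
turn -0.2 after the turn linear [-1.   2.1 45.8]
[0.35789825 0.28730908 0.31312228]
```

View pics/w7.png

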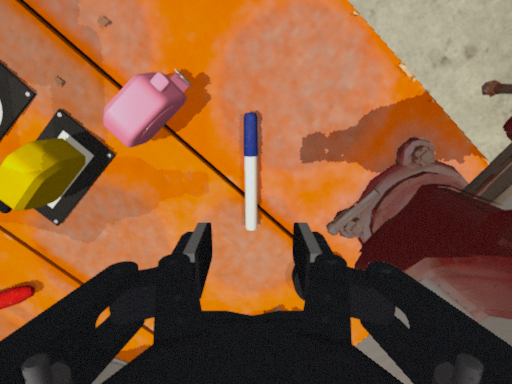

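```bash
cat >> meas.py <<'E'
def marker(n,s1,s2):
    p,C,i=load(n);H,S,V=cv2.split(cv2.cvtColor(p,cv2.COLOR_BGR2HSV))
    m=comp((S<70)&(V>150),s1)|comp((H>100)&(H<130)&(S>120)&(V>40),s2);v,u=np.nonzero(m)
    return rect(plane(i,np.c_[u,v],.010))
def tape(n,pz=0.004):
    p,C,i=load(n);H,S,V=cv2.split(cv2.cvtColor(p,cv2.COLOR_BGR2HSV))
    m=(H>22)&(H<36)&(S>150)&(V>70)&(C[...,0]>.45)&(C[...,0]<.65)&(C[...,1]>.1)&(C[...,1]<.24)
    for lo,hi in((.01,.05),(.05,.06),(.06,.08)):
        s=C[m&(C[...,2]>lo)&(C[...,2]<hi)]
        if len(s)>9: print(lo,len(s),rect(s),np.percentile(s[:,0],[1,99]).round(3),np.percentile(s[:,1],[1,99]).round(3))
E
python3 - <<'E'
from meas import *
print(marker("w7",(251,190),(250,135)));tape("w7")
E
```

```text
(array([410.2, 332.5]), [13.4, 135.2], np.float32(42.6))
0.01 1458 (array([543.6, 181.7]), [29.2, 74.3], np.float32(26.2)) [0.516 0.581] [0.154 0.186]
0.05 684 (array([545.6, 176.9]), [32.9, 70.5], np.float32(20.4)) [0.516 0.575] [0.153 0.186]
0.06 2195 (array([550.5, 168.5]), [34.8, 61.7], np.float32(0.4)) [0.522 0.576] [0.152 0.185]
```

```bash
python3 -m jog '[{"linear":[-1.5,1.9,40],"turn":0,"jaw":120},{"linear":[0,0,40],"turn":0,"jaw":120},{"linear":[0,0,35],"turn":0,"jaw":120},{"linear":[0,0,25],"turn":0,"jaw":120},{"linear":[0,0,15],"turn":0,"jaw":120},{"linear":[0,0,8],"turn":0,"jaw":120},{"linear":[0,0,4],"turn":0,"jaw":120},{"linear":[0,0,0],"turn":0,"jaw":120},{"linear":[0,0,0],"turn":0,"jaw":120}]';python3 plan.py .4102 .3325 -.024 132.6
```

```text
t: 12.47
eef_pos: [0.4111, 0.3329, -0.0204]
orientation: [0.402, 0.915, 0.001, 0.001]
contact_force: [0.4, 0.5, -0.2]
width: 0.0453
t 12.47 pos [ 0.4111  0.3329 -0.0204] psi 132.5 tilt 0.10 F [ 0.4  0.5 -0.2] w 0.0453 q [ 0.47  0.48  1.84 -0.    0.81 -1.84]
linear in present axes [ 0.3 -0.9  3.6] norm 4
turn -0.1 after the turn linear [ 0.3 -0.9  3.6]
```

Close, adding a small lowering as it settles.

```bash
python3 -m jog '[{"linear":[0,0,2.5],"turn":0,"jaw":150},{"linear":[0,0,0],"turn":0,"jaw":180},{"linear":[0,0,0],"turn":0,"jaw":255},{"linear":[0,0,0],"turn":0,"jaw":255},{"linear":[0,0,0],"turn":0,"jaw":255},{"linear":[0,0,0],"turn":0,"jaw":255}]' 40;python3 plan.py;python3 -m jog '[{"linear":[0,0,-15],"turn":0,"jaw":255},{"linear":[0,0,-35],"turn":0,"jaw":255},{"linear":[0,0,-40],"turn":0,"jaw":255},{"linear":[0,0,-20],"turn":0,"jaw":255},{"linear":[0,0,0],"turn":0,"jaw":255}]';python3 plan.py;python3 look.py w8
```

```text
t: 12.97
eef_pos: [0.4109, 0.3328, -0.0229]
orientation: [0.402, 0.916, 0.001, 0.001]
contact_force: [-0.9, -0.5, 6.7]
width: 0.0149
t 12.97 pos [ 0.4109  0.3328 -0.0229] psi 132.6 tilt 0.10 F [-0.9 -0.5  6.7] w 0.0149 q [ 0.47  0.49  1.85 -0.    0.81 -1.84]
t: 13.38
eef_pos: [0.4135, 0.3342, 0.0915]
orientation: [0.402, 0.916, 0.004, 0.003]
contact_force: [0.7, 0.3, 0.4]
width: 0.0148
t 13.38 pos [0.4135 0.3342 0.0915] psi 132.6 tilt 0.57 F [0.7 0.3 0.4] w 0.0148 q [ 0.47  0.33  1.74 -0.    1.06 -1.84]
[0.3622864  0.28837304 0.25811962]
```

View pics/w8.png

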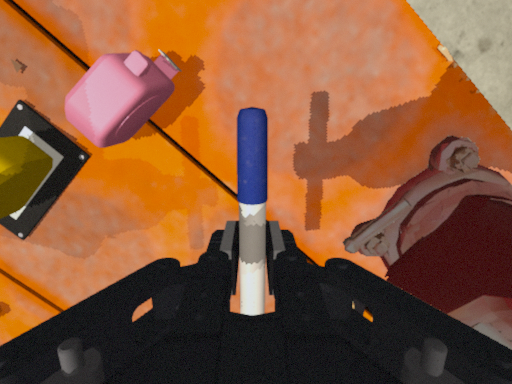

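```bash
python3 -m jog '[{"linear":[0,0,-5],"turn":7.1,"jaw":255},{"linear":[0,0,-5],"turn":7.1,"jaw":255},{"linear":[0,0,-5],"turn":7.1,"jaw":255},{"linear":[0,0,-5],"turn":7.1,"jaw":255},{"linear":[0,0,-5],"turn":7.1,"jaw":255},{"linear":[0,0,-5],"turn":7.1,"jaw":255},{"linear":[-40,5,0],"turn":0,"jaw":255},{"linear":[-40,5,0],"turn":0,"jaw":255},{"linear":[-40,5,0],"turn":0,"jaw":255},{"linear":[-40,5,0],"turn":0,"jaw":255},{"linear":[-40,0,0],"turn":0,"jaw":255},{"linear":[-40,0,0],"turn":0,"jaw":255}]';python3 plan.py .44 -.14 .15 90
```

```text
t: 14.43
eef_pos: [0.4288, 0.0908, 0.1148]
orientation: [0.707, 0.707, -0.001, -0.001]
contact_force: [0.8, 0.1, 0.6]
width: 0.0147
t 14.43 pos [0.4288 0.0908 0.1148] psi 90.0 tilt 0.15 F [0.8 0.1 0.6] w 0.0147 q [-0.05  0.15  1.92 -0.    1.08 -1.62]
linear in present axes [-230.8   11.1  -35.3] norm 234
turn 0.0 after the turn linear [-230.8   11.1  -35.3]
```

```bash
python3 -m jog '[{"linear":[-38.5,2,-12],"turn":0,"jaw":255},{"linear":[-38.5,2,-12],"turn":0,"jaw":255},{"linear":[-38.5,2,-12],"turn":0,"jaw":255},{"linear":[-38.5,2,0],"turn":0,"jaw":255},{"linear":[-38.5,2,0],"turn":0,"jaw":255},{"linear":[-38.5,2,0],"turn":0,"jaw":255},{"linear":[0,0,0],"turn":0,"jaw":255},{"linear":[0,0,0],"turn":0,"jaw":255}]';python3 plan.py;python3 look.py w9
```

```text
t: 15.1
eef_pos: [0.4411, -0.14, 0.1506]
orientation: [0.709, 0.705, -0.0, -0.001]
contact_force: [0.4, 1.4, -0.7]
width: 0.0147
t 15.10 pos [ 0.4411 -0.14    0.1506] psi 89.7 tilt 0.17 F [ 0.4  1.4 -0.7] w 0.0147 q [-0.55  0.15  1.82  0.    1.18 -2.12]
[ 0.37397705 -0.13924471  0.31812007]
```

View pics/w9.png

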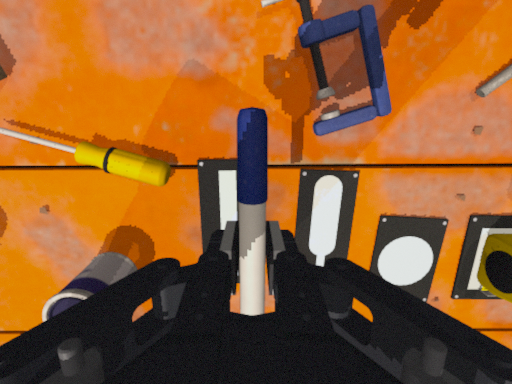

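```bash
python3 - <<'E'
from meas import *
from plant import camera_info
p,C,i=load("w1");H,S,V=cv2.split(cv2.cvtColor(p,cv2.COLOR_BGR2HSV));wh=(S<70)&(V>150)
W=[]
for uv in((204,232),(140,225),(75,195)):
    v,u=np.nonzero(comp(wh,uv));P=plane(i,np.c_[u,v],.004)[:,:2]*1000;W.append(P.mean(0))
v,u=np.nonzero(comp(wh,(8,205)));m={}
# right edge of bar, per row
rows=sorted(set(v));e=np.array([[u[v==r].max()+.5,r] for r in rows[4:-4]]);P=plane(i,e,.004)[:,:2]*1000
k=np.polyfit(P[:,0],P[:,1],1);print("w1 edge",k,"angle",np.degrees(np.arctan(k[0])), "y at x=508:",np.polyval(k,508)); 
W=np.array(W)
for n,seeds in(("top",((223,175),(250,185),(275,205),(303,216))),("side",((232,245),(232,222),(245,201),(246,182)))):
    q=cv2.imread(f"pics/{n}0.png");ii=camera_info(n);H,S,V=cv2.split(cv2.cvtColor(q,cv2.COLOR_BGR2HSV));w=(S<70)&(V>130);A=[]
    for s in seeds:
        m=comp(w,s);v,u=np.nonzero(m);P=plane(ii,np.c_[u,v],.004);A.append(P[:,:2].mean(0)*1000);print(n,s,m.sum(),rect(P),A[-1].round(1))
    A=np.array(A);M,_=cv2.estimateAffinePartial2D(A[:3],W);print(M.round(4), "marker pad:",(M[:,:2]@A[3]+M[:,2]).round(1),"shift-only",(A[3]+(W-A[:3]).mean(0)).round(1),"resid",((A[:3]@M[:,:2].T+M[:,2])-W).round(1).tolist())
# w9 tile edges
p,C,i=load("w9");H,S,V=cv2.split(cv2.cvtColor(p,cv2.COLOR_BGR2HSV));w=(S<70)&(V>130)
e=[]
for r in range(178,200):
    c=[x for x in range(205,236) if w[r,x]]
    if c:e.append((c[0]-.5,r))
P=plane(i,np.array(e),.004)*1000;k=np.polyfit(P[:,0],P[:,1],1);print("w9 left bar edge",k,len(e),np.polyval(k,508))
rr=[r for r in range(160,185) if w[r,228]];print("top row",rr[:3],plane(i,np.array([228,rr[0]-.5]),.004))
for uv in((185+0,205),): pass
print(plane(i,np.array([[199,161],[208,229]]),.004))
v,u=np.nonzero(comp((S<70)&(V>150),(325,210)));P=plane(i,np.c_[u,v],.004);print("driver wide",rect(P))
v,u=np.nonzero(comp((S<70)&(V>150),(405,262)));P=plane(i,np.c_[u,v],.004);print("tin",rect(P),P.mean(0))
E
```

```text
w1 edge [ 2.50737863e-05 -1.57111445e+02] angle 0.0014366221289786715 y at x=508: -157.0987079814051
top (223, 175) 221 (array([555.3, 164.2]), [44.0, 89.0], np.float32(178.7)) [554.7 164.1]
top (250, 185) 242 (array([557.2,  56.1]), [65.8, 69.3], np.float32(115.5)) [556.4  55.2]
top (275, 205) 307 (array([545.2, -55. ]), [36.3, 205.4], np.float32(176.1)) [522.4 -53.1]
top (303, 216) 222 (array([ 506.7, -169.8]), [23.3, 141.9], np.float32(0.2)) [ 504.9 -169.9]
[[  1.048    0.0698 -36.733 ]
 [ -0.0698   1.048   33.0327]] marker pad: [ 480.6 -180.3] shift-only [ 501.7 -169.3] resid [[-0.0, 0.0], [-0.0, 0.0], [-10.4, -8.8]]
side (232, 245) 274 (array([555. , 167.3]), [40.2, 86.8], np.float32(177.3)) [555.1 167.2]
side (232, 222) 238 (array([556.4,  58.1]), [65.1, 67.6], np.float32(177.2)) [556.2  58.3]
side (245, 201) 236 (array([544.2, -52. ]), [27.9, 201.0], np.float32(177.1)) [524.6 -50.4]
side (246, 182) 139 (array([ 506.1, -166.5]), [22.7, 138.2], np.float32(0.2)) [ 504.5 -166.3]
[[  1.0487   0.0641 -36.7898]
 [ -0.0641   1.0487  26.548 ]] marker pad: [ 481.7 -180.2] shift-only [ 500.5 -168.6] resid [[0.0, -0.0], [-0.0, -0.0], [-7.2, -9.6]]
w9 left bar edge [-1.47974902e-02 -1.71681713e+02] 22 -179.1988384485881
top row [170, 171, 172] [ 0.43786101 -0.16669282  0.004     ]
[[ 0.42769207 -0.19991291  0.004     ]
 [ 0.51270188 -0.1935175   0.004     ]]
driver wide (array([504.9, -50.3]), [33.9, 120.1], np.float32(177.6))
tin (array([558.3,  56.7]), [68.9, 70.2], np.float32(9.2)) [0.55775756 0.05692631 0.004     ]
```

```bash
python3 plan.py .5072 -.1675 .04 90; python3 -m jog '[{"linear":[-9,22,0],"turn":0,"jaw":255},{"linear":[-9,22,0],"turn":0,"jaw":255},{"linear":[-9.2,22,0],"turn":0,"jaw":255},{"linear":[0,0,36],"turn":0,"jaw":255},{"linear":[0,0,36],"turn":0,"jaw":255},{"linear":[0,0,36],"turn":0,"jaw":255},{"linear":[0,0,0],"turn":0,"jaw":255},{"linear":[0,0,0],"turn":0,"jaw":255}]';python3 plan.py .5072 -.1675 -.018 90;python3 look.py w10
```

```text
t 15.15 pos [ 0.441  -0.1385  0.1507] psi 89.8 tilt 0.20 F [ 0.4  0.5 -0.2] w 0.0149 q [-0.55  0.15  1.82  0.    1.18 -2.11]
linear in present axes [-29.1  66.6 110.4] norm 132
turn -0.2 after the turn linear [-29.3  66.5 110.4]
t: 15.82
eef_pos: [0.5061, -0.1629, 0.0424]
orientation: [0.706, 0.708, -0.001, -0.003]
contact_force: [0.2, -0.2, 0.4]
width: 0.0151
t 15.82 pos [ 0.5061 -0.1629  0.0424] psi 90.1 tilt 0.38 F [ 0.2 -0.2  0.4] w 0.0151 q [-0.52  0.4   1.78  0.    0.97 -2.09]
linear in present axes [-4.8  1.4 60.4] norm 61
turn 0.1 after the turn linear [-4.8  1.4 60.4]
[ 0.4394565  -0.16287871  0.21009784]
```

View pics/w10.png

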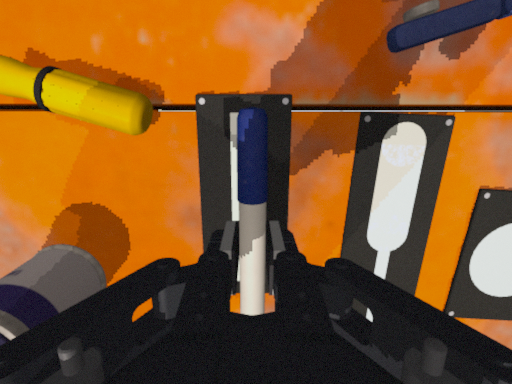

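```bash
python3 -m jog '[{"linear":[-4.6,1,25],"turn":0,"jaw":255},{"linear":[0,0,20],"turn":0,"jaw":255},{"linear":[0,0,10],"turn":0,"jaw":255},{"linear":[0,0,4],"turn":0,"jaw":255},{"linear":[0,0,0],"turn":0,"jaw":255},{"linear":[0,0,0],"turn":0,"jaw":255}]';python3 plan.py .5072 -.1675 -.018 90
```

```text
t: 16.37
eef_pos: [0.5101, -0.1707, -0.0133]
orientation: [0.707, 0.707, 0.0, 0.001]
contact_force: [-0.3, 0.9, -0.4]
width: 0.0148
t 16.37 pos [ 0.5101 -0.1707 -0.0133] psi 90.0 tilt 0.13 F [-0.3  0.9 -0.4] w 0.0148 q [-0.53  0.48  1.82  0.    0.84 -2.1 ]
linear in present axes [ 3.2 -2.9  4.7] norm 6
turn -0.0 after the turn linear [ 3.2 -2.9  4.7]
```

```bash
python3 -m jog '[{"linear":[2,-1.5,3],"turn":0,"jaw":255},{"linear":[0,0,0],"turn":0,"jaw":255},{"linear":[0,0,0],"turn":0,"jaw":255}]';python3 plan.py .5072 -.1675 -.018 90
```

```text
t: 16.62
eef_pos: [0.5077, -0.1683, -0.0172]
orientation: [0.707, 0.707, 0.0, 0.0]
contact_force: [0.1, 0.2, 0.1]
width: 0.015
t 16.62 pos [ 0.5077 -0.1683 -0.0172] psi 90.0 tilt 0.04 F [0.1 0.2 0.1] w 0.0150 q [-0.53  0.49  1.83  0.    0.83 -2.1 ]
linear in present axes [ 0.8 -0.5  0.8] norm 1
turn -0.0 after the turn linear [ 0.8 -0.5  0.8]
```

```bash
python3 -m jog '[{"linear":[0.5,0,1.2],"turn":0,"jaw":255},{"linear":[0,0,0],"turn":0,"jaw":255},{"linear":[0,0,0],"turn":0,"jaw":140},{"linear":[0,0,0],"turn":0,"jaw":140},{"linear":[0,0,0],"turn":0,"jaw":140},{"linear":[0,0,-20],"turn":0,"jaw":140},{"linear":[0,0,-40],"turn":0,"jaw":140},{"linear":[0,-20,-40],"turn":0,"jaw":140},{"linear":[0,-25,-40],"turn":0,"jaw":140},{"linear":[0,-25,-20],"turn":0,"jaw":0},{"linear":[-30,-25,0],"turn":0,"jaw":0},{"linear":[-30,-25,0],"turn":0,"jaw":0}]';python3 -m jog '[{"linear":[-30,0,0],"turn":0,"jaw":0},{"linear":[-30,0,0],"turn":0,"jaw":0},{"linear":[0,0,0],"turn":0,"jaw":0},{"linear":[0,0,0],"turn":0,"jaw":0}]';python3 plan.py;python3 look.py w11
```

```text
t: 17.62
eef_pos: [0.3919, -0.228, 0.1357]
orientation: [0.706, 0.708, 0.0, 0.002]
contact_force: [-0.3, -1.1, -0.7]
width: 0.0732
t: 17.95
eef_pos: [0.3915, -0.2893, 0.1336]
orientation: [0.708, 0.706, 0.0, 0.0]
contact_force: [-0.4, 0.7, -0.3]
width: 0.0855
t 17.95 pos [ 0.3915 -0.2893  0.1336] psi 89.8 tilt 0.01 F [-0.4  0.7 -0.3] w 0.0855 q [-0.87  0.21  1.79  0.    1.14 -2.43]
[ 0.32389271 -0.28831619  0.30086639]
```

View pics/w11.png

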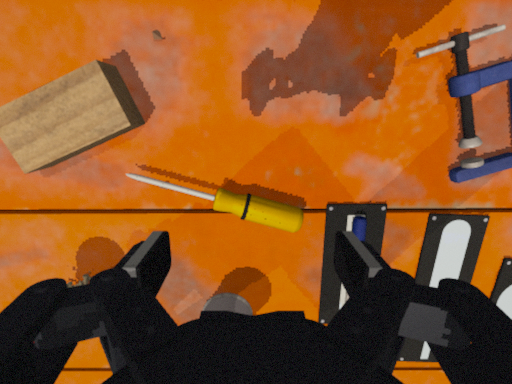

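```bash
cat >> meas.py <<'E'
def driver(n,seed,shaft,z0=0.0):
    p,C,i=load(n);H,S,V=cv2.split(cv2.cvtColor(p,cv2.COLOR_BGR2HSV))
    y=(H>20)&(H<36)&(S>140)&(V>60)
    y=cv2.morphologyEx(y.astype(np.uint8),cv2.MORPH_CLOSE,np.ones((9,9)))
    m=comp(y,seed);v,u=np.nonzero(m);print("z",np.percentile(C[m][:,2],[50,90]).round(4));print("handle",rect(plane(i,np.c_[u,v],.0145+z0)))
    if shaft: print("tip",plane(i,np.array(shaft,float),.0145+z0))
E
python3 - <<'E'
from meas import *
driver("w11",(275,212),(127,176))
E
```

```text
z [0.0255 0.0282]
handle (array([ 428.9, -281.1]), [29.4, 100.5], np.float32(74.2))
tip [ 0.3897106  -0.42194635  0.0145    ]
```

```bash
python3 -m jog '[{"linear":[0,0,0],"turn":7.1,"jaw":60},{"linear":[0,0,0],"turn":7.1,"jaw":60},{"linear":[0,0,0],"turn":7.1,"jaw":60},{"linear":[0,0,0],"turn":7.1,"jaw":60},{"linear":[0,0,0],"turn":7.1,"jaw":60},{"linear":[0,0,0],"turn":7.1,"jaw":60},{"linear":[0,0,0],"turn":7.1,"jaw":60},{"linear":[0,0,0],"turn":7.1,"jaw":60},{"linear":[0,0,0],"turn":7.1,"jaw":60},{"linear":[0,0,0],"turn":7.1,"jaw":60},{"linear":[0,0,0],"turn":7.1,"jaw":60},{"linear":[0,0,0],"turn":7.1,"jaw":60}]';python3 -m jog '[{"linear":[0,0,0],"turn":7.1,"jaw":60},{"linear":[0,0,0],"turn":7.1,"jaw":60},{"linear":[0,0,0],"turn":6.2,"jaw":60},{"linear":[0,0,0],"turn":0,"jaw":60}]';python3 plan.py .4289 -.2811 .09 -15.8
```

```text
t: 19.0
eef_pos: [0.3919, -0.286, 0.1334]
orientation: [0.999, 0.04, -0.0, -0.001]
contact_force: [0.0, 0.3, 0.5]
width: 0.0651
t: 19.33
eef_pos: [0.3919, -0.2862, 0.1334]
orientation: [0.991, -0.137, -0.0, -0.0]
contact_force: [-0.8, 0.3, 0.7]
width: 0.0652
t 19.33 pos [ 0.3919 -0.2862  0.1334] psi -15.7 tilt 0.06 F [-0.8  0.3  0.7] w 0.0652 q [-0.86  0.21  1.79  0.    1.14 -0.59]
linear in present axes [ 34.3 -14.9  43.4] norm 57
turn 0.1 after the turn linear [ 34.3 -14.9  43.4]
```

```bash
python3 -m jog '[{"linear":[17.2,-7.5,0],"turn":0,"jaw":60},{"linear":[17.1,-7.4,0],"turn":0,"jaw":60},{"linear":[0,0,40],"turn":0,"jaw":60},{"linear":[0,0,0],"turn":0,"jaw":60},{"linear":[0,0,0],"turn":0,"jaw":60}]';python3 look.py w12; python3 plan.py .4289 -.2811 -.022 -15.8
```

```text
t: 19.75
eef_pos: [0.4275, -0.2802, 0.092]
orientation: [0.991, -0.134, -0.002, -0.002]
contact_force: [0.4, 0.4, 0.9]
width: 0.0654
[ 0.44635324 -0.21490642  0.2595148 ]
t 19.80 pos [ 0.4283 -0.2815  0.0935] psi -15.5 tilt 0.15 F [-0.1  0.5  0.2] w 0.0651 q [-0.8   0.3   1.78 -0.    1.07 -0.53]
linear in present axes [  0.7  -0.4 115.5] norm 115
turn 0.3 after the turn linear [  0.7  -0.4 115.5]
```

View pics/w12.png

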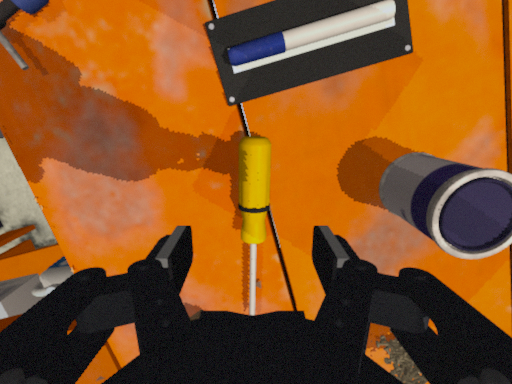

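```bash
python3 -m jog '[{"linear":[0,0,40],"turn":0,"jaw":60},{"linear":[0,0,35],"turn":0,"jaw":60},{"linear":[0,0,22],"turn":0,"jaw":60},{"linear":[0,0,12],"turn":0,"jaw":60},{"linear":[0,0,5],"turn":0,"jaw":60},{"linear":[0,0,0],"turn":0,"jaw":60},{"linear":[0,0,0],"turn":0,"jaw":130},{"linear":[0,0,0],"turn":0,"jaw":255},{"linear":[0,0,0],"turn":0,"jaw":255},{"linear":[0,0,0],"turn":0,"jaw":255},{"linear":[0,0,0],"turn":0,"jaw":255},{"linear":[0,0,0],"turn":0,"jaw":255}]' 60;python3 plan.py
```

```text
t: 20.8
eef_pos: [0.4299, -0.2837, -0.0187]
orientation: [0.991, -0.136, 0.001, 0.001]
contact_force: [-0.6, 0.9, 7.1]
width: 0.0277
t 20.80 pos [ 0.4299 -0.2837 -0.0187] psi -15.6 tilt 0.19 F [-0.6  0.9  7.1] w 0.0277 q [-0.8   0.46  1.88 -0.    0.8  -0.53]
```

```bash
python3 -m jog '[{"linear":[0,0,-15],"turn":0,"jaw":255},{"linear":[0,0,-30],"turn":0,"jaw":255},{"linear":[0,0,-40],"turn":0,"jaw":255},{"linear":[0,0,-25],"turn":0,"jaw":255},{"linear":[0,0,0],"turn":0,"jaw":255}]';python3 plan.py .47 -.06 .09 -15.6
```

```text
t: 21.22
eef_pos: [0.432, -0.2857, 0.096]
orientation: [0.991, -0.136, 0.005, 0.004]
contact_force: [0.4, 0.6, -0.7]
width: 0.0277
t 21.22 pos [ 0.432  -0.2857  0.096 ] psi -15.6 tilt 0.67 F [ 0.4  0.6 -0.7] w 0.0277 q [-0.8   0.3   1.77  0.    1.06 -0.53]
linear in present axes [ -24.1 -227.7    4.4] norm 229
turn 0.0 after the turn linear [ -24.2 -227.7    4.4]
```

```bash
python3 -m jog '[{"linear":[-4,-38,0],"turn":0,"jaw":255},{"linear":[-4,-38,0],"turn":0,"jaw":255},{"linear":[-4,-38,0],"turn":0,"jaw":255},{"linear":[-4,-38,0],"turn":0,"jaw":255},{"linear":[-4,-38,0],"turn":0,"jaw":255},{"linear":[-4,-38,0],"turn":0,"jaw":255},{"linear":[0,0,0],"turn":-7.1,"jaw":255},{"linear":[0,0,0],"turn":-7.1,"jaw":255},{"linear":[0,0,0],"turn":-7.1,"jaw":255},{"linear":[0,0,0],"turn":-7.1,"jaw":255},{"linear":[0,0,0],"turn":-7.1,"jaw":255},{"linear":[0,0,0],"turn":-7.1,"jaw":255}]';python3 -m jog '[{"linear":[0,0,0],"turn":-7.1,"jaw":255},{"linear":[0,0,0],"turn":-7.1,"jaw":255},{"linear":[0,0,0],"turn":-7.1,"jaw":255},{"linear":[0,0,0],"turn":-7.1,"jaw":255},{"linear":[0,0,0],"turn":-7.1,"jaw":255},{"linear":[0,0,0],"turn":-7.1,"jaw":255},{"linear":[0,0,0],"turn":-7.1,"jaw":255},{"linear":[0,0,0],"turn":-7.1,"jaw":255},{"linear":[0,0,0],"turn":-3.8,"jaw":255},{"linear":[0,0,0],"turn":0,"jaw":255}]';python3 plan.py .4995 -.05 .03 87.6; python3 look.py w13
```

```text
t: 22.22
eef_pos: [0.4667, -0.0564, 0.0893]
orientation: [0.972, 0.237, -0.0, -0.0]
contact_force: [0.2, 0.4, -0.5]
width: 0.0279
t: 23.05
eef_pos: [0.4667, -0.0565, 0.0893]
orientation: [0.721, 0.693, -0.0, -0.0]
contact_force: [0.5, -0.9, -1.2]
width: 0.0282
t 23.05 pos [ 0.4667 -0.0565  0.0893] psi 87.7 tilt 0.04 F [ 0.5 -0.9 -1.2] w 0.0282 q [-0.36  0.24  1.88  0.    1.02 -1.89]
linear in present axes [ 7.8 32.6 59.2] norm 68
turn 0.1 after the turn linear [ 7.8 32.5 59.2]
[ 0.39924574 -0.05311477  0.25661275]
```

View pics/w13.png

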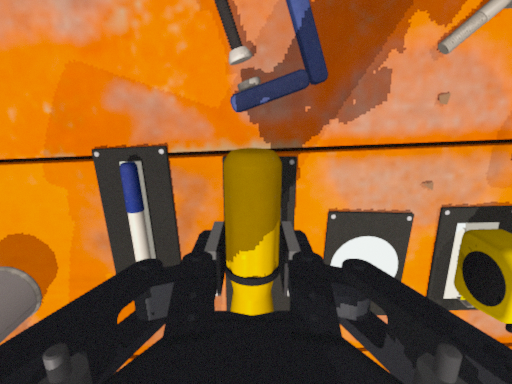

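```bash
python3 -m jog '[{"linear":[3.9,16.3,0],"turn":0,"jaw":255},{"linear":[3.9,16.3,0],"turn":0,"jaw":255},{"linear":[0,0,35],"turn":0,"jaw":255},{"linear":[0,0,30],"turn":0,"jaw":255},{"linear":[0,0,20],"turn":0,"jaw":255},{"linear":[0,0,10],"turn":0,"jaw":255},{"linear":[0,0,0],"turn":0,"jaw":255},{"linear":[0,0,0],"turn":0,"jaw":255}]';python3 plan.py .4995 -.05 -.0138 87.6
```

```text
t: 23.77
eef_pos: [0.5001, -0.0503, -0.0053]
orientation: [0.722, 0.692, -0.0, -0.0]
contact_force: [0.6, 0.2, -0.8]
width: 0.028
t 23.77 pos [ 0.5001 -0.0503 -0.0053] psi 87.5 tilt 0.03 F [ 0.6  0.2 -0.8] w 0.0280 q [-0.32  0.42  1.9   0.    0.82 -1.85]
linear in present axes [ 0.3 -0.6  8.5] norm 9
turn -0.1 after the turn linear [ 0.3 -0.6  8.5]
```

Position is right; set down, release and rise.

```bash
python3 -m jog '[{"linear":[0,0,5],"turn":0,"jaw":255},{"linear":[0,0,3.5],"turn":0,"jaw":255},{"linear":[0,0,0],"turn":0,"jaw":255},{"linear":[0,0,0],"turn":0,"jaw":255},{"linear":[0,0,0],"turn":0,"jaw":110},{"linear":[0,0,0],"turn":0,"jaw":110},{"linear":[0,0,0],"turn":0,"jaw":110},{"linear":[0,0,0],"turn":0,"jaw":110},{"linear":[0,0,-20],"turn":0,"jaw":110},{"linear":[0,0,-40],"turn":0,"jaw":110},{"linear":[0,0,-40],"turn":0,"jaw":110},{"linear":[0,-20,-40],"turn":0,"jaw":110}]';python3 -m jog '[{"linear":[0,-40,0],"turn":0,"jaw":0},{"linear":[0,-30,-20],"turn":0,"jaw":0},{"linear":[0,0,0],"turn":0,"jaw":0},{"linear":[0,0,0],"turn":0,"jaw":0}]';python3 plan.py;python3 look.py w14
```

```text
t: 24.77
eef_pos: [0.484, -0.0502, 0.1257]
orientation: [0.722, 0.692, 0.001, 0.001]
contact_force: [1.2, 0.2, -0.2]
width: 0.0484
t: 25.1
eef_pos: [0.4113, -0.0466, 0.1447]
orientation: [0.722, 0.692, 0.001, 0.002]
contact_force: [0.4, 0.0, 0.0]
width: 0.0857
t 25.10 pos [ 0.4113 -0.0466  0.1447] psi 87.5 tilt 0.20 F [0.4 0.  0. ] w 0.0857 q [-0.38  0.06  1.93  0.    1.14 -1.91]
[ 0.34321515 -0.04278568  0.31182303]
```

View pics/w14.png

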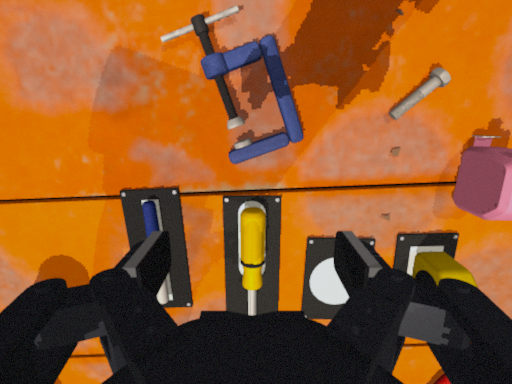

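```bash
python3 - <<'E'
from meas import *
driver("w14",(253,225),None,.004); p,C,i=load("w14")
print(plane(i,np.array([[254.,208.],[248.,289.]]),.0185))
tape("w14")
E
python3 plan.py .5735 -.3195 .15 0; python3 plan.py .43 -.3195 .15 0
```

```text
z [0.0296 0.0322]
handle (array([502.4, -48.6]), [28.1, 106.6], np.float32(176.9))
[[ 0.44927587 -0.04507944  0.0185    ]
 [ 0.55527576 -0.05682305  0.0185    ]]
0.01 768 (array([526. , 157.4]), [22.5, 46.9], np.float32(138.6)) [0.515 0.546] [0.149 0.18 ]
0.05 331 (array([521.9, 165.8]), [16.2, 35.8], np.float32(102.7)) [0.516 0.531] [0.149 0.184]
0.06 56 (array([522.2, 175.2]), [6.5, 21.7], np.float32(67.7)) [0.52  0.529] [0.165 0.184]
t 25.15 pos [ 0.4121 -0.0468  0.1441] psi 87.6 tilt 0.17 F [1.1 0.7 0.8] w 0.0854 q [-0.38  0.07  1.93  0.    1.14 -1.91]
linear in present axes [-265.6  173.    -5.2] norm 317
turn 87.6 after the turn linear [161.5 272.7  -5.2]
t 25.15 pos [ 0.4121 -0.0468  0.1441] psi 87.6 tilt 0.17 F [1.1 0.7 0.8] w 0.0854 q [-0.38  0.07  1.93  0.    1.14 -1.91]
linear in present axes [-271.7   29.6   -5.5] norm 273
turn 87.6 after the turn linear [ 18.  272.7  -5.5]
```

```bash
python3 -m jog '[{"linear":[-33,3,0],"turn":0,"jaw":0},{"linear":[-33,3,0],"turn":0,"jaw":0},{"linear":[-33,3,0],"turn":0,"jaw":0},{"linear":[-33,3,0],"turn":0,"jaw":0},{"linear":[-33,3,0],"turn":0,"jaw":0},{"linear":[-33,3,0],"turn":0,"jaw":0},{"linear":[-33,3,0],"turn":0,"jaw":0},{"linear":[-33,3,0],"turn":0,"jaw":0},{"linear":[0,0,0],"turn":7.1,"jaw":0},{"linear":[0,0,0],"turn":7.1,"jaw":0},{"linear":[0,0,0],"turn":7.1,"jaw":0},{"linear":[0,0,0],"turn":7.1,"jaw":0}]';python3 -m jog '[{"linear":[0,0,0],"turn":7.1,"jaw":0},{"linear":[0,0,0],"turn":7.1,"jaw":0},{"linear":[0,0,0],"turn":7.1,"jaw":0},{"linear":[0,0,0],"turn":7.1,"jaw":0},{"linear":[0,0,0],"turn":7.1,"jaw":0},{"linear":[0,0,0],"turn":7.1,"jaw":0},{"linear":[0,0,0],"turn":7.1,"jaw":0},{"linear":[0,0,0],"turn":7.1,"jaw":0},{"linear":[0,0,0],"turn":2.4,"jaw":0},{"linear":[0,0,0],"turn":0,"jaw":0}]'; python3 plan.py .5735 -.3195 .15 0;python3 look.py w15
```

```text
t: 26.15
eef_pos: [0.4249, -0.3121, 0.1417]
orientation: [0.871, 0.491, -0.0, -0.001]
contact_force: [-0.6, 0.1, 0.1]
width: 0.0854
t: 26.98
eef_pos: [0.425, -0.3117, 0.142]
orientation: [1.0, -0.001, -0.0, -0.001]
contact_force: [0.4, 0.5, 0.4]
width: 0.0854
t 26.98 pos [ 0.425  -0.3117  0.142 ] psi -0.1 tilt 0.08 F [0.4 0.5 0.4] w 0.0854 q [-0.84  0.27  1.68  0.    1.19 -0.84]
linear in present axes [148.5   7.6  -8.1] norm 149
turn -0.1 after the turn linear [148.5   7.8  -8.1]
[ 0.42540947 -0.24340971  0.30938424]
```

View pics/w15.png

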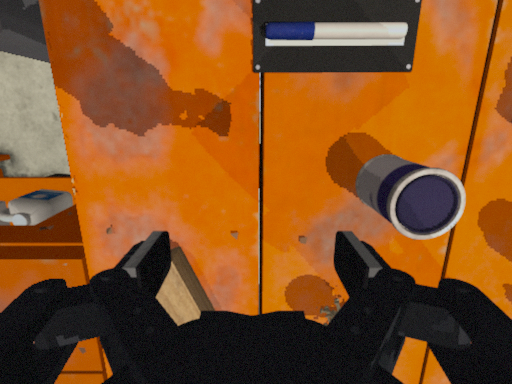

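```bash
cat > tin.py <<'E'
import sys
from meas import *
def go(n,x0,x1,y0,y1,z0=0):
    p,C,i=load(n)
    m=(C[...,0]>x0)&(C[...,0]<x1)&(C[...,1]>y0)&(C[...,1]<y1)&(C[...,2]>.076+z0)&(C[...,2]<.095+z0)
    s=C[m];c,r=cv2.minEnclosingCircle((s[:,:2]*1000).astype(np.float32));print("top z",np.median(s[:,2]).round(4),"circle",np.round(c,1),round(r,1),"bbox",np.percentile(s[:,0],[.5,99.5]).round(4),np.percentile(s[:,1],[.5,99.5]).round(4))
    v,u=np.nonzero(m);P=plane(i,np.c_[u,v],.085+z0);c,r=cv2.minEnclosingCircle((P[:,:2]*1000).astype(np.float32));print("plane",np.round(c,1),round(r,1))
    b=C[(C[...,0]>x0)&(C[...,0]<x1)&(C[...,1]>y0)&(C[...,1]<y1)&(C[...,2]>.02+z0)&(C[...,2]<.07+z0)]
    if len(b): print("wall bbox",np.percentile(b[:,0],[1,99]).round(4),np.percentile(b[:,1],[1,99]).round(4))
go(sys.argv[1],*[float(a) for a in sys.argv[2:]])
E
python3 tin.py w15 .48 .66 -.42 -.23
```

```text
top z 0.0818 circle [ 575.9 -320.3] 33.2 bbox [0.5442 0.6071] [-0.3512 -0.2885]
plane [ 574.2 -319. ] 34.0
wall bbox [0.5451 0.5803] [-0.3417 -0.2894]
```

```bash
python3 -m jog '[{"linear":[30,1.7,0],"turn":0,"jaw":0},{"linear":[30,1.7,0],"turn":0,"jaw":0},{"linear":[30,1.7,0],"turn":0,"jaw":0},{"linear":[30,1.7,0],"turn":0,"jaw":0},{"linear":[30,1.5,0],"turn":0,"jaw":0},{"linear":[0,0,0],"turn":0,"jaw":0},{"linear":[0,0,0],"turn":0,"jaw":0},{"linear":[0,0,0],"turn":0,"jaw":0}]'; python3 plan.py .5755 -.320 .002 0;python3 look.py w16; python3 tin.py w16 .5 .66 -.42 -.23
```

```text
t: 27.7
eef_pos: [0.5739, -0.3193, 0.1422]
orientation: [1.0, 0.001, -0.001, -0.001]
contact_force: [0.5, -1.1, -0.1]
width: 0.0852
t 27.70 pos [ 0.5739 -0.3193  0.1422] psi 0.1 tilt 0.12 F [ 0.5 -1.1 -0.1] w 0.0852 q [-0.68  0.49  1.34 -0.    1.31 -0.68]
linear in present axes [  1.9   0.8 140.2] norm 140
turn 0.1 after the turn linear [  1.9   0.8 140.2]
[ 0.57423547 -0.2510476   0.3095088 ]
top z 0.0817 circle [ 576.7 -320.5] 33.0 bbox [0.5455 0.6076] [-0.351  -0.2885]
plane [ 576.6 -319.7] 32.6
wall bbox [0.5515 0.6007] [-0.303  -0.2893]
```

View pics/w16.png

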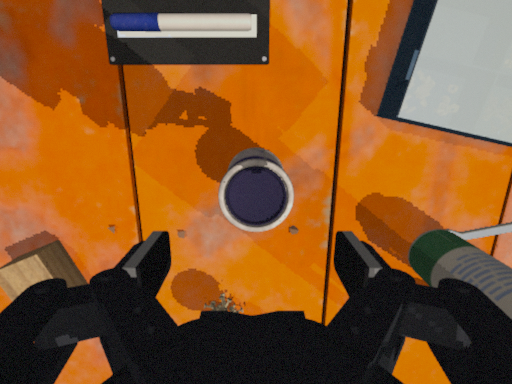

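```bash
python3 -m jog '[{"linear":[2.4,0.7,30],"turn":0,"jaw":0},{"linear":[0,0,25],"turn":0,"jaw":0},{"linear":[0,0,25],"turn":0,"jaw":0},{"linear":[0,0,25],"turn":0,"jaw":0},{"linear":[0,0,20],"turn":0,"jaw":0},{"linear":[0,0,15],"turn":0,"jaw":0},{"linear":[0,0,0],"turn":0,"jaw":0},{"linear":[0,0,0],"turn":0,"jaw":0}]'; python3 plan.py .5765 -.320 .002 0
```

```text
t: 28.42
eef_pos: [0.5754, -0.3202, 0.0031]
orientation: [1.0, -0.0, -0.001, -0.001]
contact_force: [0.7, -0.4, 0.9]
width: 0.085
t 28.42 pos [ 0.5754 -0.3202  0.0031] psi -0.0 tilt 0.11 F [ 0.7 -0.4  0.9] w 0.0850 q [-0.68  0.63  1.48 -0.    1.03 -0.68]
linear in present axes [ 1.1 -0.2  1.1] norm 2
turn -0.0 after the turn linear [ 1.1 -0.2  1.1]
```

```bash
python3 -m jog '[{"linear":[0,0,0],"turn":0,"jaw":40},{"linear":[0,0,0],"turn":0,"jaw":80},{"linear":[0,0,0],"turn":0,"jaw":160},{"linear":[0,0,0],"turn":0,"jaw":255},{"linear":[0,0,0],"turn":0,"jaw":255},{"linear":[0,0,0],"turn":0,"jaw":255}]' 50; python3 plan.py;python3 -m jog '[{"linear":[0,0,-15],"turn":0,"jaw":255},{"linear":[0,0,-30],"turn":0,"jaw":255},{"linear":[0,0,-40],"turn":0,"jaw":255},{"linear":[0,0,-10],"turn":0,"jaw":255},{"linear":[0,0,0],"turn":0,"jaw":255},{"linear":[0,0,0],"turn":0,"jaw":255}]';python3 plan.py .558 .057 .1 0
```

```text
t: 28.92
eef_pos: [0.5776, -0.3213, 0.0056]
orientation: [1.0, -0.0, 0.001, 0.001]
contact_force: [-1.5, -0.8, 6.4]
width: 0.0644
t 28.92 pos [ 0.5776 -0.3213  0.0056] psi -0.0 tilt 0.19 F [-1.5 -0.8  6.4] w 0.0644 q [-0.68  0.63  1.48 -0.    1.03 -0.68]
t: 29.42
eef_pos: [0.5769, -0.3204, 0.0988]
orientation: [1.0, -0.0, 0.001, 0.0]
contact_force: [-0.3, 0.3, -2.1]
width: 0.0647
t 29.42 pos [ 0.5769 -0.3204  0.0988] psi -0.0 tilt 0.09 F [-0.3  0.3 -2.1] w 0.0647 q [-0.68  0.53  1.39 -0.    1.22 -0.68]
linear in present axes [ -19.  -377.4   -1.6] norm 378
turn -0.0 after the turn linear [ -18.9 -377.4   -1.6]
```

```bash
python3 -m jog '[{"linear":[-1.9,-38,0],"turn":0,"jaw":255},{"linear":[-1.9,-38,0],"turn":0,"jaw":255},{"linear":[-1.9,-38,0],"turn":0,"jaw":255},{"linear":[-1.9,-38,0],"turn":0,"jaw":255},{"linear":[-1.9,-38,0],"turn":0,"jaw":255},{"linear":[-1.9,-38,0],"turn":0,"jaw":255},{"linear":[-1.9,-38,0],"turn":0,"jaw":255},{"linear":[-1.9,-38,0],"turn":0,"jaw":255},{"linear":[-1.9,-38,0],"turn":0,"jaw":255},{"linear":[-1.9,-34.6,0],"turn":0,"jaw":255},{"linear":[0,0,0],"turn":0,"jaw":255},{"linear":[0,0,0],"turn":0,"jaw":255}]';python3 plan.py .5575 .0562 .0096 0;python3 look.py w17
```

```text
t: 30.42
eef_pos: [0.5557, 0.0584, 0.0961]
orientation: [1.0, 0.002, -0.002, -0.0]
contact_force: [0.1, -0.6, -1.0]
width: 0.0644
t 30.42 pos [0.5557 0.0584 0.0961] psi 0.2 tilt 0.25 F [ 0.1 -0.6 -1. ] w 0.0644 q [-0.09  0.37  1.66 -0.    1.11 -0.1 ]
linear in present axes [ 2.1  2.3 86.4] norm 86
turn 0.2 after the turn linear [ 2.1  2.3 86.4]
[0.55637423 0.12682565 0.2633731 ]
```

View pics/w17.png

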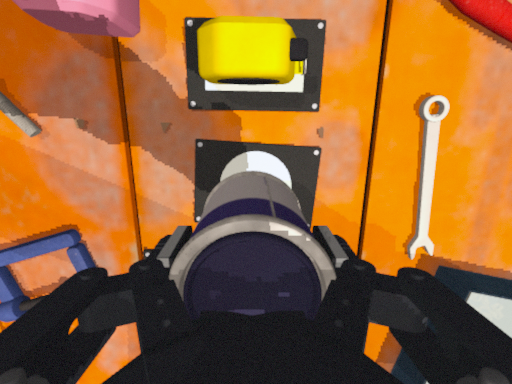

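```bash
python3 -m jog '[{"linear":[1.8,2,25],"turn":0,"jaw":255},{"linear":[0,0,25],"turn":0,"jaw":255},{"linear":[0,0,18],"turn":0,"jaw":255},{"linear":[0,0,10],"turn":0,"jaw":255},{"linear":[0,0,0],"turn":0,"jaw":255},{"linear":[0,0,0],"turn":0,"jaw":255}]';python3 plan.py .5575 .0562 .0096 0
```

```text
t: 30.97
eef_pos: [0.5594, 0.0532, 0.0198]
orientation: [1.0, -0.001, -0.001, 0.0]
contact_force: [0.7, 0.5, -1.5]
width: 0.0646
t 30.97 pos [0.5594 0.0532 0.0198] psi -0.1 tilt 0.09 F [ 0.7  0.5 -1.5] w 0.0646 q [-0.1   0.47  1.73 -0.    0.94 -0.1 ]
linear in present axes [-1.8 -3.  10.2] norm 11
turn -0.1 after the turn linear [-1.8 -3.  10.2]
```

```bash
python3 -m jog '[{"linear":[-1,-2,4],"turn":0,"jaw":255},{"linear":[0,0,3],"turn":0,"jaw":255},{"linear":[0,0,2],"turn":0,"jaw":255},{"linear":[0,0,0],"turn":0,"jaw":255},{"linear":[0,0,0],"turn":0,"jaw":255}]';python3 plan.py .5575 .0562 .0096 0
```

```text
t: 31.38
eef_pos: [0.5588, 0.0563, 0.0117]
orientation: [1.0, -0.0, 0.0, 0.0]
contact_force: [-0.3, -0.1, -0.6]
width: 0.0643
t 31.38 pos [0.5588 0.0563 0.0117] psi -0.0 tilt 0.03 F [-0.3 -0.1 -0.6] w 0.0643 q [-0.1   0.48  1.74 -0.    0.92 -0.1 ]
linear in present axes [-1.3  0.1  2.1] norm 3
turn -0.0 after the turn linear [-1.3  0.1  2.1]
```

```bash
python3 -m jog '[{"linear":[-0.8,0,1.8],"turn":0,"jaw":255},{"linear":[0,0,0],"turn":0,"jaw":255},{"linear":[0,0,0],"turn":0,"jaw":255}]';python3 plan.py;python3 -m jog '[{"linear":[0,0,0],"turn":0,"jaw":0},{"linear":[0,0,0],"turn":0,"jaw":0},{"linear":[0,0,0],"turn":0,"jaw":0},{"linear":[0,0,0],"turn":0,"jaw":0},{"linear":[0,0,0],"turn":0,"jaw":0},{"linear":[0,0,-25],"turn":0,"jaw":0},{"linear":[0,0,-35],"turn":0,"jaw":0},{"linear":[0,0,-40],"turn":0,"jaw":0},{"linear":[0,0,-35],"turn":0,"jaw":0},{"linear":[0,0,0],"turn":0,"jaw":0}]';python3 plan.py .33 0 .25 90
```

```text
t: 31.63
eef_pos: [0.558, 0.0563, 0.0097]
orientation: [1.0, -0.0, 0.0, 0.0]
contact_force: [-0.5, -0.0, -1.2]
width: 0.0644
t 31.63 pos [0.558  0.0563 0.0097] psi -0.0 tilt 0.03 F [-0.5 -0.  -1.2] w 0.0644 q [-0.1   0.48  1.74 -0.    0.92 -0.1 ]
t: 32.47
eef_pos: [0.5626, 0.056, 0.1525]
orientation: [1.0, -0.0, 0.007, 0.001]
contact_force: [1.2, -0.0, 1.1]
width: 0.0854
t 32.47 pos [0.5626 0.056  0.1525] psi -0.0 tilt 0.79 F [ 1.2 -0.   1.1] w 0.0854 q [-0.1   0.32  1.59  0.    1.22 -0.1 ]
linear in present axes [-231.3   56.1 -100.6] norm 258
turn -90.0 after the turn linear [ -56.1 -231.3 -100.6]
```

Retract toward the base and turn so the camera sees the row of tiles.

```bash
python3 -m jog '[{"linear":[-38,9,-10],"turn":0,"jaw":0},{"linear":[-38,9,-15],"turn":0,"jaw":0},{"linear":[-38,9,-15],"turn":0,"jaw":0},{"linear":[-38,9,-15],"turn":0,"jaw":0},{"linear":[-38,9,-15],"turn":0,"jaw":0},{"linear":[0,0,-15],"turn":-7.1,"jaw":0},{"linear":[0,0,0],"turn":-7.1,"jaw":0},{"linear":[0,0,0],"turn":-7.1,"jaw":0},{"linear":[0,0,0],"turn":-7.1,"jaw":0},{"linear":[0,0,0],"turn":-7.1,"jaw":0},{"linear":[0,0,0],"turn":-7.1,"jaw":0},{"linear":[0,0,0],"turn":-7.1,"jaw":0}]';python3 -m jog '[{"linear":[0,0,0],"turn":-7.1,"jaw":0},{"linear":[0,0,0],"turn":-7.1,"jaw":0},{"linear":[0,0,0],"turn":-7.1,"jaw":0},{"linear":[0,0,0],"turn":-7.1,"jaw":0},{"linear":[0,0,0],"turn":-7.1,"jaw":0},{"linear":[0,0,0],"turn":-4.8,"jaw":0},{"linear":[0,0,0],"turn":0,"jaw":0},{"linear":[0,0,0],"turn":0,"jaw":0}]';python3 plan.py; python3 look.py w18; python3 tin.py w18 .49 .64 -.01 .12 .004; python3 - <<'E'
from plant import *
import cv2
from h import *
for n in("top","side"):
    i=camera_info(n);p,d=camera(n);np.save(f"pics/{n}1C.npy",cloud(i,d));cv2.imwrite(f"pics/{n}1.png",p)
E
```

```text
t: 33.47
eef_pos: [0.3683, 0.0115, 0.2293]
orientation: [0.906, 0.423, 0.0, 0.0]
contact_force: [0.3, -0.1, -0.4]
width: 0.0855
t: 34.13
eef_pos: [0.3683, 0.0115, 0.2292]
orientation: [0.708, 0.706, 0.0, 0.0]
contact_force: [-0.2, -0.0, -0.2]
width: 0.0855
t 34.13 pos [0.3683 0.0115 0.2292] psi 89.8 tilt 0.00 F [-0.2 -0.  -0.2] w 0.0855 q [-0.27 -0.1   1.87 -0.    1.37 -1.84]
[0.30073798 0.01242203 0.39655472]
top z 0.0858 circle [555.3  56.3] 32.8 bbox [0.524  0.5646] [0.024  0.0878]
plane [551.1  56.4] 33.0
wall bbox [0.5252 0.5524] [0.0248 0.0837]
```

View pics/w18.png

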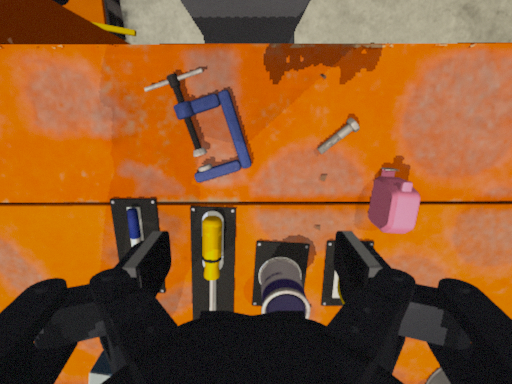

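View pics/side1.png

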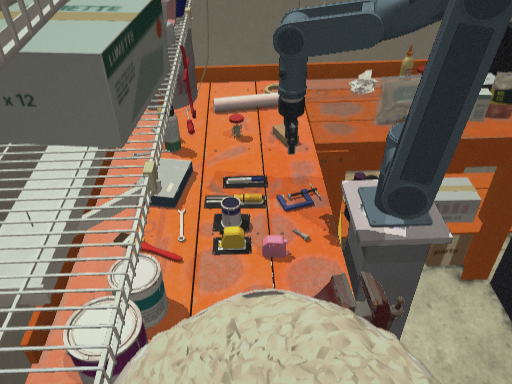

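View pics/top1.png

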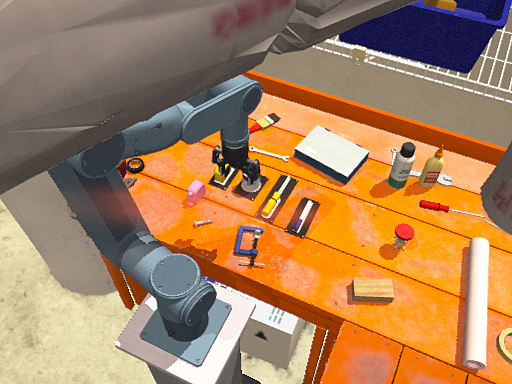

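```bash
python3 - <<'E'
from meas import *
p,C,i=load("w16");H,S,V=cv2.split(cv2.cvtColor(p,cv2.COLOR_BGR2HSV))
z=.0145
for nm,ss in(("w15",((360,28),(290,30),(330,42))),("w16",((205,20),(135,20),(180,34)))):
    p,C,i=load(nm)
    H,S,V=cv2.split(cv2.cvtColor(p,cv2.COLOR_BGR2HSV))
    mk=(C[...,2]>.012)&(C[...,2]<.03)&(C[...,0]>.4)&(C[...,0]<.62)&(C[...,1]>-.2)&(C[...,1]<-.13)
    print(nm,"marker depth rect",mk.sum(),rect(C[mk]),np.percentile(C[mk][:,0],[1,99]).round(4),np.percentile(C[mk][:,1],[2,98]).round(4),C[mk][:,2].max().round(4))
    w=(S<70)&(V>150)&~mk;v,u=np.nonzero(w&(C[...,0]>.42)&(C[...,0]<.59)&(C[...,1]>-.19)&(C[...,1]<-.15)&(C[...,2]<.009));P=plane(i,np.c_[u,v],.004);print(" bar visible x",np.percentile(P[:,0],[1,99]).round(4),"y",np.percentile(P[:,1],[1,99]).round(4))
tape("w17")
p,C,i=load("w17");H,S,V=cv2.split(cv2.cvtColor(p,cv2.COLOR_BGR2HSV));m=(S<60)&(V>150)&(C[...,2]<.01)&(C[...,0]>.5)&(C[...,0]<.62)&(C[...,1]>.13)&(C[...,1]<.2);v,u=np.nonzero(m);m2=comp(m,(215,88));v,u=np.nonzero(m2);P=plane(i,np.c_[u,v],.004);print("w17 rect visible",P.min(0),P.max(0))
b=(C[...,2]>.01)&(C[...,2]<.08)&(C[...,0]>.48)&(C[...,0]<.64)&(C[...,1]>.12)&(C[...,1]<.22);print("tape+tab extents",np.percentile(C[b],[.5,99.5],axis=0).round(4))
E
```

```text
w15 marker depth rect 2356 (array([ 505. , -167.4]), [15.8, 134.7], np.float32(179.1)) [0.4388 0.5702] [-0.1737 -0.1605] 0.021
 bar visible x [0.4383 0.5778] y [-0.178 -0.17 ]
w16 marker depth rect 2414 (array([ 504.9, -167.1]), [15.5, 133.6], np.float32(179.4)) [0.44   0.5707] [-0.1737 -0.1604] 0.0211
 bar visible x [0.4401 0.5775] y [-0.1783 -0.1591]
0.01 195 (array([559.8, 154.8]), [27.9, 77.0], np.float32(25.2)) [0.52  0.598] [0.15  0.181]
0.05 482 (array([550.2, 166.2]), [35.7, 67.5], np.float32(175.5)) [0.517 0.583] [0.15  0.185]
0.06 5125 (array([552.5, 167.8]), [36.7, 62.3], np.float32(179.6)) [0.523 0.58 ] [0.15  0.185]
w17 rect visible [0.51320966 0.14506453 0.004     ] [0.60050409 0.1593198  0.004     ]
tape+tab extents [[0.5175 0.1494 0.014 ]
 [0.5978 0.1858 0.0722]]
```

```bash
python3 -m jog '[{"linear":[0,0,0],"turn":0,"jaw":0},{"linear":[0,0,0],"turn":0,"jaw":0}]'; python3 -c "
from plant import *
print(job_done())"
```

```text
t: 34.45
eef_pos: [0.3684, 0.0115, 0.2293]
orientation: [0.708, 0.707, 0.0, 0.0]
contact_force: [-1.0, 0.3, 0.4]
width: 0.0855
the job is handed in; nothing more can be done
None
```

All four things are on their own tiles, and I handed the job in at about 34.5 s of the 104 s allowed. `job_done()` gives no verdict, so what follows is from my own last camera measurements.

| Thing | Off the outline's centre | Direction |
|---|---|---|
| Tape measure | about 2 mm | within about 1° |
| Marker | about 2 mm | within about 1° |
| Screwdriver handle | about 2–5 mm along, 2 mm across; handle on the wide end, blade along the narrow part | within about 1° |
| Tin | about 1–2 mm; the arm hid part of its rim, so its centre comes from the near edge | not needed |

- **Failed first grasp:** the first try at the tape measure closed on nothing and pressed on its top with about 20 N. The fingertips really stand about 34 mm farther back than the stated 8 mm ahead of the TCP. I measured this in the wrist camera's depth picture and corrected every later height for it. The tape measure had not moved.
- **Camera disagreement:** the top and side cameras put the tiles up to about 4 mm apart, so I relied mainly on the wrist camera.
- **Jar and tape roll:** in the last top picture both are where they were at the start. I judged this by eye and did not measure it. The arm ended open and clear, with no contact force.

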